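# Snug up the drain nut of an upturned planter

## Robot

A 6-joint arm with a two-finger parallel gripper is mounted at the origin on the work surface. World frame = base frame: x ahead of the robot, y to its left, z up, the work surface at z = 0. Lengths are in m, angles in rad, forces in N, time in s.
With the tool pointing down it reaches from about 0.4 to 0.825 m from the base axis. Payload 7 kg.
Tool frame: the origin (TCP) lies at the centre of the arm's flange, where the gripper is bolted on; the fingertips stand 178 mm ahead of it and the grasp point (between the pads) lies arm.tcp_to_grasp ahead of it (arm.tcp_to_grasp is the distance from the TCP to the grasp point, in m); z points along the fingers, y is the direction in which the jaws open and shut (so a half turn about z gives the same grasp; the last joint's range is limited). The gripper opens to 88 mm and grips with 3 to 60 N. Pads are 19 mm wide; open, the fingers measure 130 mm over their backs; the gripper's body (78 mm by 193 mm) begins 47 mm behind the grasp point.
Start: joints at [1.586, 0.359, 0.012, 0, -1.224, -0.288], TCP at [0.182, 0.65, 0.405] pointing down, gripper open.
Joint ranges: [-3.07, 3.07], [-1.43, 2.12], [-1.02, 1.25], [-3.03, 1.67], [-3.05, -0], [-3.03, 3.03]. Speed limits (rad/s): [2.39, 2.39, 3.01, 3.14, 3.14, 3.14].

## Interface

Orientations are given as [roll, pitch, yaw] about the fixed x, y, z axes, in that order (R = Rz(yaw) Ry(pitch) Rx(roll)).
In Python, from station import arm gives the robot as it stands.
- The arm moves only by the tool move_arm, never from a script. Its argument "deltas" is a list of rows, each a list of 6 numbers: the shift along the world's x, y, z in mm, then the turn, a rotation vector about the world's x, y, z in degrees. In form: [[tx, ty, tz, ax, ay, az], ...]. A call has exactly 5 rows; each row shifts and turns the commanded pose from where the row before left it; what a row does not reach is not made up. A row lasts 1/12 s, in which the tool goes at most 41.7 mm and 7.16 degrees, less where a joint would pass 70% of its speed; a pose out of reach is approached as far as the arm can. A call with a gripper value outside its range is refused whole. "claw" is the closure in counts, from 0 (fully open) to 255 (shut), set as the call begins (left out, the last holds). The fingers move at their own pace and stop on an object; "squeeze" is the grip in N (left out, the last holds). Time passes only in rows, so rows that do not move let the fingers close, or fill a call up. It gives the time, the measured TCP pose, the force and the opening at its end, in the units of the state.
- arm.get_state(): the state, without advancing time (a new reading comes with each control period).
- arm.grab_frame(name): name is "scene" or "top" or "wrist"; returns the picture (480x640x3 uint8, red, green, blue); there is no depth.
- arm.calibration(name): a dict with "intrinsics" (3x3 intrinsics, pixels), "T" (4x4, takes a point from camera to world coordinates); the wrist camera has in their place "mount" (4x4, takes a point from camera to tool coordinates, whose origin is the TCP and whose axes are the flange's). Camera axes: x right, y up, looking along -z (the intrinsics and any distortion apply to the point x, -y, -z); pixel columns grow to the right and rows downward; lengths in m; the calibration is good to about 2 mm. A picture is of the moment at which its call begins: read the wrist's pose just before it. calibration takes no time and is no camera call.
- arm.job_done(): hands the job in, once; it reports no verdict.
Trained networks look in the newest picture that a camera, given by its name, has taken for a name from the list of things; names that differ only in an ending like _2 or _b are one class to them, and where a whole thing is asked for, a point or a joint stands for the part that bears it (a point fixed in the world has none). Each returns a list of dicts, best first, with "score" (0 to 1); they miss things now and then, are a little off and sometimes report something else, mostly with a low value. They report only what shows in the picture. A call takes as long as a camera call. They do not tell look-alikes from the thing itself.
- arm.spot_in(thing, camera): "xy" ([column, row] in pixels, amid what is visible of it).
- arm.masks_of(thing, camera): "pixels" (480x640 bool, what is visible of it) and "xy" ([column, row] in pixels, amid what is visible of it).
- arm.spot_point(thing, camera): "xy" ([column, row] in pixels: a listed point, or the origin of a listed thing).
The state is a dict: "t": time; "q": joint angles; "qd": joint speeds; "joint_efforts": joint torques, N m; "eef_pos": TCP position; "ee_rot": TCP orientation; "force": force on the tool from outside, world axes, zero at the start; "moment": the same for the moment, N m; "width": finger opening in m.
Only numpy, scipy, OpenCV 4.12 (cv2) and the standard library are available. Lean on these libraries where they do the work, as an engineer would, in place of code of your own. Each camera call takes 0.05 s, during which the arm holds its last target. There are 200 camera calls.

## Task

The brass nut of the drain connector in the upturned orange planter is loose. Slide the mouth of the adjustable wrench round the nut, roll the wrench's knurled worm gently with a fingertip until the jaws just fit the flats, and only then push the handle round to turn the nut clockwise until it comes up firmly home, stopping there before the worn jaws are forced open. Leave the wrench lying on the nut, jaws still fitting, do not touch the nut itself, and leave everything else where it stands.

Things in the scene. Friction and masses are not known exactly. Their poses are not given: they have to be found in the camera images.
- trough: orange plastic planter trough standing upside down, fixed to the table. Origin: on the table under its middle; x across it, y along it, z up. Its flat base, uppermost, is 170 mm above the origin and 160 mm (x) by 560 mm (y); the rim on the table is 200 by 600 mm. The wrench lies on the base; the nut sits on the base's middle line, 130 mm towards +y.
- nut_centre (a point): centre of the brass hexagon nut, 6 mm above the planter's base. 30 mm across flats, 34.6 mm across corners, its top 12 mm above the base, on a fixed upright threaded stub 22 mm across that ends 26 mm above the base. The axes turn with the nut: x points at one of its corners (so two flats run along x, and again every 60 degrees), z up.
- nut_corner (a point): that corner of the nut, at its top edge, 17.3 mm from the nut's axis; same axes as nut_centre.
- nut (a joint): how far the nut is screwed on, rad: grows as it turns clockwise seen from above. It still has a twelfth to a seventh of a turn to go before it comes home against a hard stop, which must be felt. It turns with a steady 0.45 N m of friction (with the wrench's rubbing on the base, about 3 to 4 N pushed on the handle 185 mm out) and stays where it is left.
- wrench_mouth (a point): on the steel adjustable wrench (250 mm, 0.45 kg, lying flat and loose on the planter's base): where the nut's centre lies when home in the mouth against the fixed jaw, 7.5 mm above the underside. Wrench axes: x the way the mouth opens, y to the moving jaw, z up. Fixed jaw's face at y -15 mm, throat at x -18.5, jaw tips at x +17, jaws 15 mm thick. It starts 5 to 10 cm from the nut, facing it.
- wrench_handle (a point): on the middle line of the wrench's handle, half-way up (7.5 mm above the underside); wrench axes; at x -151.8, y +34.1 mm from wrench_mouth. The handle runs away from the head along (-0.966, 0.259, 0), 15 degrees aside of -x; it is 23 to 26 mm wide, 13 mm thick (1 to 14 mm above the underside), straight from 85 mm nearer the head than this point to 55 mm farther out.
- worm_top (a point): top of the worm, in its middle: 14.5 mm above the wrench's underside, at x -44, y +4 mm from wrench_mouth; wrench axes (they do not turn with the worm). Some 4 to 6 N of drag rolls the worm; the knurl grips a fingertip with a friction of about 1.5: press with 6 to 10 N, never load it with over 22 N. Once the jaws bear on the nut, the drag climbs by half or more and the tip slips.
- worm: the wrench's knurled adjusting screw, dark with bright ridges, a roller 14 mm across, 16 mm long, in the window behind the throat, 2.5 mm proud of the metal beside it. Origin at its centre; turns about the wrench's y axis. A fingertip pressed on its top and stroked towards the mouth (wrench +x) rolls it and closes the jaw; back opens it. 3 mm of jaw per turn: 15 mm of stroke closes 1 mm.
- jaw_face (a point): middle of the flat inner face of the wrench's moving jaw, half-way up; wrench axes. Its y from wrench_mouth plus 15 mm is the width of the mouth: 32.6 to 33.6 mm at the start, 30 mm when tight on the nut; under 31.5 mm is a fit.
- jaw: the wrench's moving jaw, which slides along the wrench's y axis, driven by the worm; origin at the mouth's middle as built. The worm is worn: it gives way and the jaws are forced open if spread with over 90 N, which some 8 N or more across the handle 185 mm from the nut does once the nut is home and cannot turn.
- seal_tape: white roll of thread seal tape, 56 mm across, 13 mm high, lying on the planter's base beyond the nut; a bystander, origin under its middle.
- spare_seal: black rubber ring, 38 mm across, 5 mm high, lying on the planter's base beyond the nut; a bystander, origin under its middle.
- seedling_pot: terracotta pot with a seedling, 102 mm across, 85 mm high without leaves; a bystander, origin under its middle.
- feed_bottle: amber bottle, 60 mm across, 150 mm high; a bystander, origin under its middle.
- bowl: steel bowl, 176 mm across, 80 mm high; a bystander, origin under its middle.
- screwdriver: screwdriver with a red handle, lying on the table; a bystander, origin under its middle.
There are look-alikes about, which are no part of the job. There is more than one size of the part that bears wrench_mouth; the job needs the largest.

How it is judged:
By the outcome, as a careful person would: the job done as asked, in the order asked, and still so for the second after the job is handed in, with the robot touching nothing.
It also fails if it takes over 72 s, if anything falls off the work surface, if the arm or the gripper's body presses on something with over 40 N, if the wrist force passes 120 N, or if a joint passes its speed limit or range.

## Working session

There is one attempt and no reset: what is moved stays moved. The work goes in short steps, Python scripts to look and compute and a tool call to move; the robot and the scene stay as the last step left them, time stands still between calls to the robot, and variables do not carry over. Pictures are saved under pics/ and viewed, about 8 in all and at most 12, crops included, and the job is handed in when it is done.

Besides the shell and the picture viewer there is one more tool, called after ">>>" as a command line: name --pt "numbers of a row" for each row, then --argument value for the rest. move_arm: Moves the arm, as the interface text tells. Its arguments: {"type":"object","properties":{"deltas":{"type":"array","items":{"type":"array","items":{"type":"number"}}},"claw":{"type":"number"},"squeeze":{"type":"number"}},"required":["deltas"]}

```bash
ls; mkdir -p pics
cat > h.py <<'E'
import numpy as np, cv2
from scipy.spatial.transform import Rotation as R
from station import arm
def cam(name, st=None):
    c=arm.calibration(name); K=np.array(c["intrinsics"])
    if "T" in c: T=np.array(c["T"])
    else:
        st=st or arm.get_state(); E=np.eye(4); E[:3,:3]=R.from_euler('xyz',st["ee_rot"]).as_matrix(); E[:3,3]=st["eef_pos"]
        T=E@np.array(c["mount"])
    return K,T,c
def ray(name,xy,z,st=None):
    K,T,c=cam(name,st); d=c.get("distortion")
    p=cv2.undistortPoints(np.array([[xy]],float),K,None if d is None else np.array(d))[0,0]
    v=T[:3,:3]@np.array([p[0],-p[1],-1]); o=T[:3,3]
    return o+v*(z-o[2])/v[2]
def proj(name,P,st=None):
    K,T,c=cam(name,st); q=(np.linalg.inv(T)@np.append(P,1))[:3]
    q=np.array([q[0],-q[1],-q[2]]); u=K@q; return u[:2]/u[2]
def save(name,img): cv2.imwrite("pics/"+name+".png",cv2.cvtColor(img,cv2.COLOR_RGB2BGR))
E
python3 - <<'E'
from h import *
s=arm.get_state(); print(s); print(arm.tcp_to_grasp)
for n in ("scene","top","wrist"):
    im=arm.grab_frame(n); save(n+"0",im); print(n,arm.calibration(n))
    for t in ("wrench_mouth","wrench_handle","worm_top","jaw_face","nut_centre","nut_corner","trough"):
        print(n,t,[(np.round(d["xy"]).tolist(),round(d["score"],2)) for d in arm.spot_point(t,n)][:5])
ims=[cv2.imread(f"pics/{n}0.png") for n in("scene","top")]
E
```

```text
pics
{'t': 0.0, 'q': array([ 1.58610480e+00,  3.59350420e-01,  1.10506777e-02, -3.64040645e-04,
       -1.22408535e+00, -2.88093141e-01]), 'qd': array([-9.39337108e-04,  1.31633777e-03, -1.96502600e-04,  9.87750355e-06,
        3.34926736e-04,  1.11568196e-03]), 'joint_efforts': array([-4.08408696e-04, -5.82718670e+01,  2.93047410e+01,  6.99748859e+00,
        6.86637824e-03, -1.49787202e-04]), 'eef_pos': array([0.18180512, 0.64984295, 0.40373996]), 'ee_rot': array([ 3.13997212e+00, -1.23332965e-04, -2.72908538e-01]), 'force': array([-0.30512089, -0.17476781, -0.43029541]), 'moment': array([-0.00483104, -0.01660792, -0.00565677]), 'width': 0.08798451496011686}
0.1593
scene {'intrinsics': array([[546.66710765,   0.        , 320.85504217],
       [  0.        , 546.66710765, 236.34579749],
       [  0.        ,   0.        ,   1.        ]]), 'T': array([[-0.25991684, -0.79826396,  0.54333957,  1.18088446],
       [ 0.96560126, -0.21044402,  0.1527335 ,  0.14406006],
       [-0.00757908,  0.56434739,  0.82550263,  1.24361364],
       [ 0.        ,  0.        ,  0.        ,  1.        ]]
[... 1486 characters left out ...]
([242.0, 173.0], 0.6)]
top trough []
wrist {'intrinsics': array([[397.06610671,   0.        , 319.64744276],
       [  0.        , 397.06610671, 243.45662582],
       [  0.        ,   0.        ,   1.        ]]), 'mount': array([[ 2.58596654e-04,  9.55348679e-01,  2.95480686e-01,
         7.99124142e-02],
       [ 9.99999908e-01, -1.45834888e-04, -4.03659080e-04,
        -1.14299293e-03],
       [-3.42543776e-04,  2.95480763e-01, -9.55348628e-01,
         2.04092518e-02],
       [ 0.00000000e+00,  0.00000000e+00,  0.00000000e+00,
         1.00000000e+00]])}
wrist wrench_mouth []
wrist wrench_handle []
wrist worm_top []
wrist jaw_face []
wrist nut_centre []
wrist nut_corner []
wrist trough []
```

View pics/scene0.png

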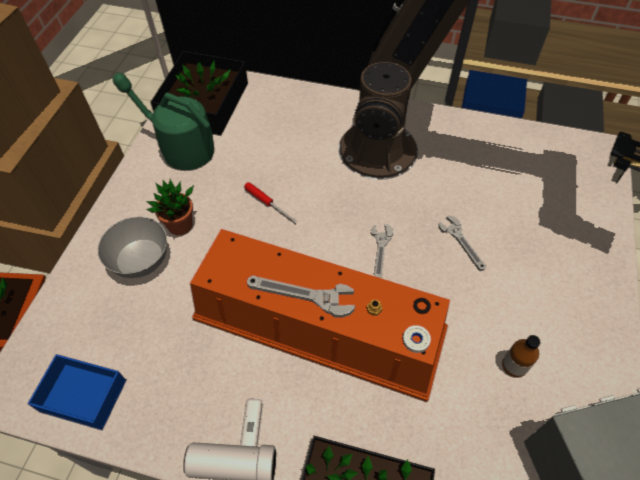

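View pics/top0.png

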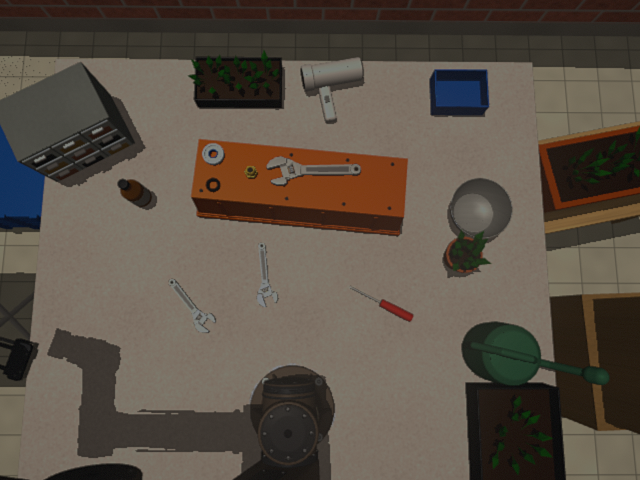

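Run:
```python
from h import *
for z,l in ((.1775,[("mouth",(275,172)),("handle",(333,171))]),(.1845,[("worm",(290,170))]),(.176,[("nut",(249,172))])):
    for n,p in l: print(n,"top",np.round(ray("top",p,z),4))
for z,l in ((.1775,[("mouth",(349,298)),("handle",(278,290))]),(.1845,[("worm",(326,295))]),(.176,[("nut",(372,306))]),(.17,[("trough?",(317,324))]),(0,[("trough",(317,324))])):
    for n,p in l: print(n,"scene",np.round(ray("scene",p,z),4))
for t in ("trough",):
  for n in("scene","top"):
    m=[d for d in arm.masks_of(t,n)]
    print(n,[(d["score"],np.round(d["xy"]),d["pixels"].sum()) for d in m])
```

```text
mouth top [0.6288 0.0434 0.1775]
handle top [ 0.6322 -0.1089  0.1775]
worm top [0.6322 0.0038 0.1845]
nut top [0.629  0.1117 0.176 ]
mouth scene [0.6216 0.049  0.1775]
handle scene [ 0.6424 -0.1076  0.1775]
worm scene [ 6.309e-01 -6.000e-04  1.845e-01]
nut scene [0.627  0.1018 0.176 ]
trough? scene [ 0.6962 -0.0034  0.17  ]
trough scene [ 0.6194 -0.0267  0.    ]
scene [(0.81, array([315., 315.]), np.int64(22764))]
top [(0.9, array([301., 195.]), np.int64(14766))]
```

Pictures: three adjustable wrenches could be taken for the right one. The big one lies on the orange planter (scene mouth 349,298; top 275,172), and two small ones lie on the table (top 267,299 and 209,329). I choose the one on the planter, which is the largest and faces the brass nut (scene 375,306; top 250,172). I'll move the wrist camera over it for the close check.

>>> move_arm --pt "22.4 -31 2.3 0 0 -3.72" --pt "22.4 -31 2.3 0 0 -3.72" --pt "22.4 -31 2.3 0 0 -3.72" --pt "22.4 -31 2.3 0 0 -3.72" --pt "22.4 -31 2.3 0 0 -3.72"

```text
t: 1.72
eef_pos: [0.2945, 0.4935, 0.4164]
ee_rot: [-3.141, 0.0, -0.6]
force: [0.3, -0.1, 0.9]
width: 0.0876
```

>>> move_arm --pt "22.4 -31 2.3 0 0 -3.72" --pt "22.4 -31 2.3 0 0 -3.72" --pt "22.4 -31 2.3 0 0 -3.72" --pt "22.4 -31 2.3 0 0 -3.72" --pt "22.4 -31 2.3 0 0 -3.72"

```text
t: 2.13
eef_pos: [0.4065, 0.3383, 0.4282]
ee_rot: [-3.141, 0.0, -0.925]
force: [0.7, 0.1, -0.8]
width: 0.0876
```

>>> move_arm --pt "22.4 -31 2.3 0 0 -3.72" --pt "22.4 -31 2.3 0 0 -3.72" --pt "22.4 -31 2.3 0 0 -3.72" --pt "22.4 -31 2.3 0 0 -3.72" --pt "22.4 -31 2.3 0 0 -3.72"

```text
t: 2.55
eef_pos: [0.5186, 0.1832, 0.4397]
ee_rot: [-3.141, 0.0, -1.25]
force: [0.2, 0.2, -0.1]
width: 0.0874
```

>>> move_arm --pt "22.4 -31 2.3 0 0 -3.72" --pt "22.4 -31 2.3 0 0 -3.72" --pt "22.4 -31 2.3 0 0 -3.72" --pt "22.4 -31 2.3 0 0 -3.72" --pt "22.4 -31 2.3 0 0 -3.72"

```text
t: 2.97
eef_pos: [0.6306, 0.0282, 0.451]
ee_rot: [-3.141, 0.0, -1.575]
force: [0.8, 0.8, -0.6]
width: 0.0873
```

Run:
```python
from h import *
s=arm.get_state(); print(s["t"],s["eef_pos"],s["ee_rot"],s["force"])
im=arm.grab_frame("wrist"); save("w1",im)
for t,z in (("wrench_mouth",.1775),("wrench_handle",.1775),("worm_top",.1845),("jaw_face",.1775),("nut_centre",.176),("nut_corner",.182)):
    for d in arm.spot_point(t,"wrist")[:2]:
        print(t,np.round(d["xy"],1),round(d["score"],2),np.round(ray("wrist",d["xy"],z,s),4))
```

```text
2.9667 [0.63064247 0.02816944 0.45099549] [-3.14120043e+00  1.47301899e-04 -1.57451259e+00] [ 0.84367471  0.7670794  -0.64103944]
wrench_mouth [618.3 235.8] 0.75 [0.4326 0.0228 0.1775]
wrench_handle [512.8 251.5] 0.88 [0.5011 0.0335 0.1775]
wrench_handle [306.4   9.1] 0.56 [ 0.6377 -0.111   0.1775]
worm_top [314.2 211.6] 0.97 [0.6341 0.0041 0.1845]
worm_top [592.3 244.3] 0.82 [0.4537 0.0264 0.1845]
jaw_face [617.5 221.8] 0.78 [0.4352 0.0132 0.1775]
jaw_face [353.7 265.9] 0.72 [0.6077 0.0434 0.1775]
nut_centre [322.1 346.2] 0.78 [0.6292 0.1062 0.176 ]
nut_centre [315.4 207.3] 0.59 [0.6334 0.0031 0.176 ]
```

View pics/w1.png

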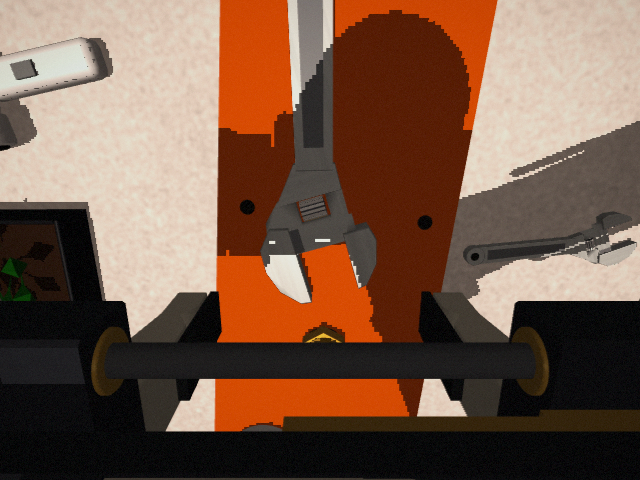

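The crop confirms the big planter wrench: moving jaw at (355,265), worm at (314,210). The nut is half hidden by the gripper at (323,338). I'll shift towards +y to see the nut and mouth clear of the gripper.

>>> move_arm --pt "0 28 6 0 0 0" --pt "0 28 6 0 0 0" --pt "0 28 6 0 0 0" --pt "0 28 6 0 0 0" --pt "0 0 0 0 0 0"

```text
t: 3.73
eef_pos: [0.6292, 0.1472, 0.4761]
ee_rot: [-3.139, 0.002, -1.566]
force: [0.0, 0.2, -0.8]
width: 0.0877
```

```bash
cat > look.py <<'E'
from h import *
import sys
def look(name,reps=1,pts=(("wrench_mouth",.1775),("wrench_handle",.1775),("worm_top",.1845),("jaw_face",.1775),("nut_centre",.176),("nut_corner",.182))):
    s=arm.get_state(); print(s["t"],np.round(s["eef_pos"],4),np.round(s["ee_rot"],4),np.round(s["force"],2))
    im=arm.grab_frame("wrist"); save(name,im)
    for t,z in pts:
        for d in arm.spot_point(t,"wrist")[:2]:
            P=ray("wrist",d["xy"],z,s)
            if abs(P[0]-.62)<.12: print(t,np.round(d["xy"],1),round(d["score"],2),np.round(P,4))
    return im,s
if __name__=="__main__": look(sys.argv[1])
E
python3 look.py w2
```

```text
3.7333 [0.6292 0.1472 0.4761] [-3.1393e+00  1.5000e-03 -1.5660e+00] [ 0.04  0.22 -0.79]
wrench_mouth [259.3 302.8] 0.16 [0.6759 0.2025 0.1775]
wrench_handle [317.6 181.8] 0.38 [0.6315 0.1094 0.1775]
jaw_face [354.2  79.8] 0.92 [0.6079 0.043  0.1775]
nut_centre [318.6 182. ] 0.7 [0.6308 0.1097 0.176 ]
```

View pics/w2.png

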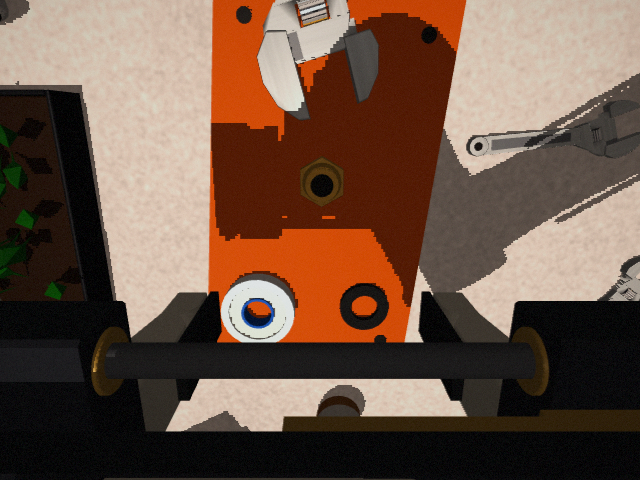

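```bash
cat > nutfit.py <<'E'
from h import *
from scipy.optimize import minimize
def hexmask(c,th,s,shape=(480,640)):
    m=np.zeros(shape,np.uint8)
    for zz in (.170,.182):
        pts=[proj("wrist",[c[0]+.01732*np.cos(th+k*np.pi/3),c[1]+.01732*np.sin(th+k*np.pi/3),zz],s) for k in range(6)]
        cv2.fillConvexPoly(m,cv2.convexHull((np.array(pts)*16).astype(np.int32)),1,shift=4)
    return m
def nutfit(s):
    im=arm.grab_frame("wrist"); ds=arm.masks_of("nut","wrist")
    c0=np.array([.630,.108]); best=None
    for d in ds:
        P=ray("wrist",d["xy"],.176,s)
        if np.hypot(*(P[:2]-c0))<.02: best=d["pixels"]; print("nut score",d["score"],best.sum()); break
    if best is None: print("none"); return
    pt=proj("wrist",[*P[:2],.176],s)
    def iou(c,th):
        h=hexmask(c,th,s)>0; return (h&best).sum()/(h|best).sum()
    r=[]
    for th in np.radians(np.arange(-30,30,2)):
        o=minimize(lambda v:-iou(v/1000,th),P[:2]*1000,method="Nelder-Mead",options=dict(initial_simplex=P[:2]*1000+np.array([[0,0],[2,0],[0,2]]),maxiter=25))
        r.append((round(-o.fun,3),round(np.degrees(th)),*np.round(o.x,1)))
    r.sort(reverse=True); print(r[:6],r[-1])
if __name__=="__main__":
    s=arm.get_state(); print(s["t"],np.round(s["eef_pos"],4),np.round(s["ee_rot"],4)); nutfit(s)
E
python3 nutfit.py
```

```text
4.0833 [0.6297 0.1414 0.4747] [ 3.1415e+00 -1.0000e-04 -1.5718e+00]
nut score 0.59 898Traceback (most recent call last):
  File "nutfit.py", line 25, in <module>
    s=arm.get_state(); print(s["t"],np.round(s["eef_pos"],4),np.round(s["ee_rot"],4)); nutfit(s)
                                                                                       ~~~~~~^^^
  File "nutfit.py", line 21, in nutfit
    o=minimize(lambda v:-iou(v/1000,th),P[:2]*1000,method="Nelder-Mead",options=dict(initial_simplex=P[:2]*1000+np.array([[0,0],[2,0],[0,2]]),maxiter=25))
    res = _minimize_neldermead(fun, x0, args, callback, bounds=bounds,
                               **options)
    fsim[j] = func(sim[j])
              ~~~~^^^^^^^^
    fx = function(np.copy(x), *(wrapper_args + args))
  File "nutfit.py", line 21, in <lambda>
    o=minimize(lambda v:-iou(v/1000,th),P[:2]*1000,method="Nelder-Mead",options=dict(initial_simplex=P[:2]*1000+np.array([[0,0],[2,0],[0,2]]),maxiter=25))
                         ~~~^^^^^^^^^^^
  File "nutfit.py", line 18, in iou
    h=hexmask(c,th,s)>0; return (h&best).sum()/(h|best).sum()
      ~~~~~~~^^^^^^^^
  File "nutfit.py", line 6, in hexmask
    pts=[proj("wrist",[c[0]+.01732*np.cos(th+k*np.pi/3),c[1]+.01732*np.sin(th+k*np.pi/3),zz],s) for k in range(6)]
         ~~~~^^^^^^^^^^^^^^^^^^^^^^^^^^^^^^^^^^^^^^^^^^^^^^^^^^^^^^^^^^^^^^^^^^^^^^^^^^^^^^^^^^
  File "h.py", line 17, in proj
    K,T,c=cam(name,st); q=(np.linalg.inv(T)@np.append(P,1))[:3]
          ~~~^^^^^^^^^
  File "h.py", line 5, in cam
    c=arm.calibration(name); K=np.array(c["intrinsics"])
ValueError: time passes only in moves, steps and waits
```

```bash
python3 - <<'E'
s=open('h.py').read()
s=s.replace('def cam(','_C={}\ndef cal(n):\n    if n not in _C: _C[n]=arm.calibration(n)\n    return _C[n]\ndef cam(').replace('c=arm.calibration(name); K','c=cal(name); K')
open('h.py','w').write(s)
E
python3 nutfit.py; python3 look.py w3
```

```text
4.1833 [0.6298 0.1413 0.4746] [ 3.1415e+00 -1.0000e-04 -1.5721e+00]
nut score 0.62 775
[(np.float64(0.441), -30, np.float64(628.5), np.float64(109.2)), (np.float64(0.439), 28, np.float64(629.1), np.float64(109.1)), (np.float64(0.438), -28, np.float64(629.1), np.float64(109.1)), (np.float64(0.434), 26, np.float64(628.9), np.float64(109.0)), (np.float64(0.434), -26, np.float64(628.9), np.float64(108.8)), (np.float64(0.432), -24, np.float64(629.0), np.float64(109.1))] (np.float64(0.376), 4, np.float64(628.5), np.float64(108.6))
4.2833 [0.6299 0.1414 0.4746] [ 3.1415 -0.     -1.5721] [ 0.24 -0.54  0.34]
wrench_mouth [337.3 417. ] 0.69 [0.6152 0.3009 0.1775]
jaw_face [347.8  89. ] 0.59 [0.6114 0.0426 0.1775]
nut_centre [321.7 188.6] 0.65 [0.6284 0.108  0.176 ]
nut_corner [318.3 216. ] 0.69 [0.6308 0.1263 0.182 ]
```

>>> move_arm --pt "1 -30 -8 0 0 0.5" --pt "1 -30 -8 0 0 0.5" --pt "1 -30 -8 0 0 0.5" --pt "1 -30 -8 0 0 0.5" --pt "1 -30 -8 0 0 0.5"

```text
t: 5.05
eef_pos: [0.6347, -0.0092, 0.4344]
ee_rot: [-3.141, -0.0, -1.527]
force: [0.3, 0.2, -0.5]
width: 0.0879
```

>>> move_arm --pt "1 -30 -8 0 0 0" --pt "1 -30 -8 0 0 0" --pt "0.8 -40 -8 0 0 0" --pt "0 0 0 0 0 0" --pt "0 0 0 0 0 0"

```text
t: 5.47
eef_pos: [0.6374, -0.1101, 0.4098]
ee_rot: [3.14, -0.0, -1.531]
force: [0.2, 0.5, 0.5]
width: 0.0878
```

```bash
python3 look.py w4
```

```text
5.4667 [ 0.6374 -0.1101  0.4098] [ 3.1402e+00 -1.0000e-04 -1.5310e+00] [0.19 0.5  0.49]
wrench_handle [319.9 267.7] 0.65 [ 0.637  -0.1092  0.1775]
```

View pics/w4.png

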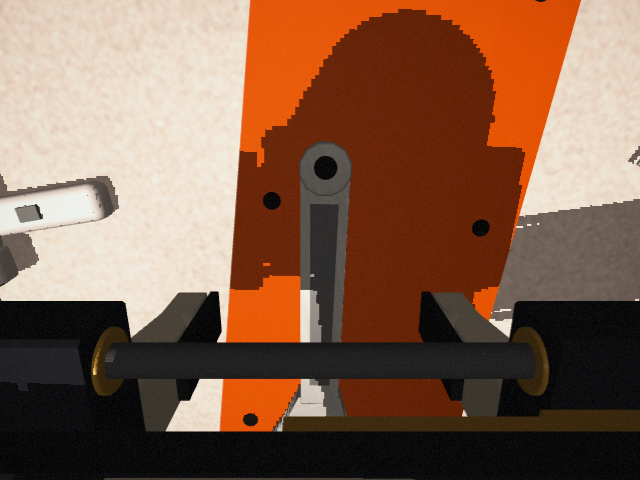

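The handle is straight between the open fingers (end hole at 325,167; shaft at about 321,380). I'll descend and grip it.

>>> move_arm --pt "0 0 -12 0 0 0" --pt "0 0 -14 0 0 0" --pt "0 0 -14 0 0 0" --pt "0 0 -12 0 0 0" --pt "0 0 0 0 0 0"

```text
t: 6.23
eef_pos: [0.6368, -0.1075, 0.3552]
ee_rot: [3.137, 0.0, -1.528]
force: [-0.0, 0.3, 0.4]
width: 0.0876
```

>>> move_arm --pt "0 0 -3 0 0 0" --pt "0 0 -3 0 0 0" --pt "0 0 0 0 0 0" --pt "0 0 0 0 0 0" --pt "0 0 0 0 0 0"

```text
t: 6.65
eef_pos: [0.6378, -0.108, 0.3533]
ee_rot: [-3.141, -0.0, -1.528]
force: [-0.1, 0.5, -0.3]
width: 0.0876
```

>>> move_arm --pt "0 0 0 0 0 0" --pt "0 0 0 0 0 0" --pt "0 0 0 0 0 0" --pt "0 0 0 0 0 0" --pt "0 0 0 0 0 0" --claw 255 --squeeze 12

```text
t: 7.07
eef_pos: [0.6377, -0.108, 0.3527]
ee_rot: [-3.142, 0.0, -1.528]
force: [0.2, -0.6, 0.9]
width: 0.0599
```

>>> move_arm --pt "0 0 0 0 0 0" --pt "0 0 0 0 0 0" --pt "0 0 0 0 0 0" --pt "0 0 0 0 0 0" --pt "0 0 0 0 0 0"

```text
t: 7.48
eef_pos: [0.6375, -0.108, 0.3526]
ee_rot: [3.141, -0.0, -1.528]
force: [-3.3, -0.3, 2.3]
width: 0.0265
```

>>> move_arm --pt "0 0 0 0 0 0" --pt "0 0 0 0 0 0" --pt "0 0 0 0 0 0" --pt "0 0 0 0 0 0" --pt "0 0 0 0 0 0"

```text
t: 7.9
eef_pos: [0.6375, -0.1081, 0.3526]
ee_rot: [3.141, -0.0, -1.528]
force: [-2.3, 0.5, 1.0]
width: 0.0248
```

>>> move_arm --pt "-8.2 2.1 0 0 0 -3.5" --pt "-8.2 2.1 0 0 0 -3.5" --pt "-8.2 2.1 0 0 0 -3.5" --pt "-8.2 2.1 0 0 0 -3.5" --pt "-8.2 2.1 0 0 0 -3.5"

```text
t: 8.32
eef_pos: [0.5968, -0.0973, 0.3526]
ee_rot: [-3.14, 0.001, -1.836]
force: [0.3, -0.3, -1.8]
width: 0.0248
```

>>> move_arm --pt "0 0 0 0 0 0" --pt "0 0 0 0 0 0" --pt "0 0 0 0 0 0" --pt "0 0 0 0 0 0" --pt "0 0 0 0 0 0"

```text
t: 8.73
eef_pos: [0.5971, -0.0975, 0.3526]
ee_rot: [-3.141, 0.0, -1.832]
force: [0.6, 0.4, -0.9]
width: 0.0246
```

Run:
```python
from h import *
s=arm.get_state(); print(s["eef_pos"],np.degrees(s["ee_rot"]))
for n in("top","scene"):
    im=arm.grab_frame(n); save(n+"1",im)
    for t,z in (("wrench_mouth",.1775),("jaw_face",.1775),("worm_top",.1845),("nut_centre",.176)):
        for d in arm.spot_point(t,n):
            P=ray(n,d["xy"],z)
            if abs(P[0]-.63)<.06 and abs(P[1]-.06)<.09: print(n,t,np.round(d["xy"],1),round(d["score"],2),np.round(P,4))
    c=proj(n,[.63,.06,.18]).astype(int); 
    im=im[c[1]-40:c[1]+40,c[0]-53:c[0]+53]; save(n+"1c",cv2.resize(im,None,fx=4,fy=4,interpolation=cv2.INTER_CUBIC))
a=cv2.imread("pics/top1c.png");b=cv2.imread("pics/scene1c.png"); cv2.imwrite("pics/c1.png",np.hstack([a[:, :400],b[:, :400]]))
```

```text
[ 0.59713573 -0.0974589   0.35260891] [-1.79989738e+02  7.96513486e-03 -1.04978544e+02]
top wrench_mouth [273.6 170.3] 0.69 [0.6334 0.0471 0.1775]
top jaw_face [270.7 172.2] 0.66 [0.6282 0.0547 0.1775]
top jaw_face [270.4 176.3] 0.41 [0.6171 0.0553 0.1775]
top worm_top [288.1 172.9] 0.75 [0.6244 0.0087 0.1845]
top nut_centre [286.8 175.5] 0.29 [0.6199 0.0124 0.176 ]
scene wrench_mouth [350.1 303.8] 0.59 [0.6348 0.0546 0.1775]
scene jaw_face [351.7 298.1] 0.47 [0.6203 0.0548 0.1775]
scene worm_top [332.6 292.9] 0.76 [0.6222 0.012  0.1845]
scene nut_centre [371.  306.6] 0.45 [0.629 0.1   0.176]
```

View pics/c1.png

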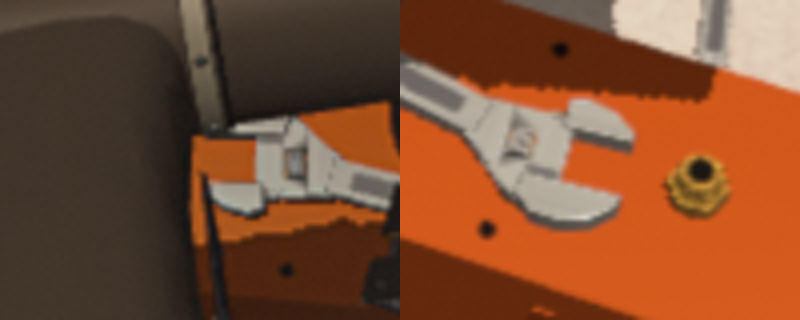

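The scene crop shows the mouth squarely facing the nut, with the nut at (697,187) in the crop. I'll slide it on.

>>> move_arm --pt "0 5 0 0 0 0" --pt "0 5 0 0 0 0" --pt "0 5 0 0 0 0" --pt "0 5 0 0 0 0" --pt "0 5 0 0 0 0"

```text
t: 9.65
eef_pos: [0.5965, -0.0719, 0.3526]
ee_rot: [3.141, -0.0, -1.833]
force: [0.5, -1.7, -1.9]
width: 0.0245
```

>>> move_arm --pt "0 3 0 0 0 0" --pt "0 3 0 0 0 0" --pt "0 3 0 0 0 0" --pt "0 3 0 0 0 0" --pt "0 0 0 0 0 0"

```text
t: 10.07
eef_pos: [0.5963, -0.0613, 0.3527]
ee_rot: [3.141, -0.002, -1.834]
force: [-0.4, -2.0, -0.1]
width: 0.0248
```

```bash
cat > sc.py <<'E'
from h import *
import sys
s=arm.get_state(); print(s["t"],np.round(s["eef_pos"],4),np.round(np.degrees(s["ee_rot"]),2),np.round(s["force"],2),np.round(s["moment"],3))
im=arm.grab_frame("scene")
for t,z in (("wrench_mouth",.1775),("jaw_face",.1775),("worm_top",.1845),("nut_centre",.176)):
    for d in arm.spot_point(t,"scene"):
        P=ray("scene",d["xy"],z)
        if abs(P[0]-.63)<.06 and abs(P[1]-.06)<.09: print(t,np.round(d["xy"],1),round(d["score"],2),np.round(P,4))
c=proj("scene",[.63,.08,.18]).astype(int)
im=im[c[1]-40:c[1]+40,c[0]-53:c[0]+53]; save(sys.argv[1],cv2.resize(im,None,fx=5,fy=5,interpolation=cv2.INTER_CUBIC))
E
python3 sc.py s2
```

```text
10.0667 [ 0.5963 -0.0613  0.3527] [ 1.7995e+02 -1.3000e-01 -1.0505e+02] [-0.38 -2.04 -0.07] [-0.381  0.345  0.038]
wrench_mouth [365.9 305.7] 0.78 [0.6305 0.0889 0.1775]
jaw_face [364.1 302.6] 0.68 [0.6241 0.0835 0.1775]
worm_top [348.3 298.5] 0.79 [0.6268 0.0485 0.1845]
nut_centre [372.6 304.9] 0.52 [0.6241 0.1025 0.176 ]
```

>>> move_arm --pt "0 3 0 0 0 0" --pt "0 3 0 0 0 0" --pt "0 3 0 0 0 0" --pt "0 3 0 0 0 0" --pt "0 2 0 0 0 0"

```text
t: 10.73
eef_pos: [0.5968, -0.0459, 0.3527]
ee_rot: [-3.141, 0.0, -1.833]
force: [-0.4, -0.9, 0.5]
width: 0.0246
```

>>> move_arm --pt "0 1 0 0 0 0" --pt "0 1 0 0 0 0" --pt "0 1 0 0 0 0" --pt "0 0 0 0 0 0" --pt "0 0 0 0 0 0"

```text
t: 11.15
eef_pos: [0.5967, -0.0433, 0.3527]
ee_rot: [-3.141, 0.0, -1.833]
force: [-1.1, -1.0, 0.8]
width: 0.0247
```

```bash
python3 sc.py s3
```

```text
11.15 [ 0.5967 -0.0433  0.3527] [-1.7999e+02  2.0000e-02 -1.0503e+02] [-1.06 -0.99  0.75] [-0.28   0.33   0.114]
wrench_mouth [373.7 305.3] 0.6 [0.6252 0.105  0.1775]
wrench_mouth [372.1 308.2] 0.57 [0.6329 0.1031 0.1775]
jaw_face [371.1 305.1] 0.66 [0.6261 0.0995 0.1775]
worm_top [353.6 299.2] 0.7 [0.6255 0.06   0.1845]
nut_centre [372.9 306. ] 0.66 [0.6265 0.1037 0.176 ]
nut_centre [369.9 304.9] 0.55 [0.6256 0.0968 0.176 ]
```

View pics/s3.png

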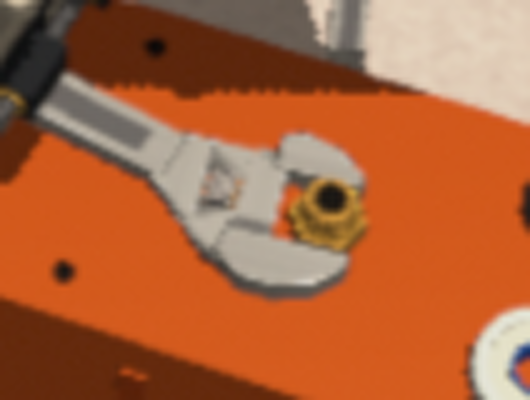

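The nut is inside the mouth, with a gap of about 5 mm left to the throat (crop 285,205). I'll push on gently until the throat touches.

>>> move_arm --pt "0 1 0 0 0 0" --pt "0 1 0 0 0 0" --pt "0 0.5 0 0 0 0" --pt "0 0 0 0 0 0" --pt "0 0 0 0 0 0"

```text
t: 11.82
eef_pos: [0.5967, -0.0411, 0.3527]
ee_rot: [-3.142, -0.0, -1.833]
force: [-0.6, -3.6, 0.8]
width: 0.0247
```

>>> move_arm --pt "0 0.5 0 0 0 0" --pt "0 0.5 0 0 0 0" --pt "0 0.5 0 0 0 0" --pt "0 0 0 0 0 0" --pt "0 0 0 0 0 0"

```text
t: 12.23
eef_pos: [0.5967, -0.0394, 0.3527]
ee_rot: [-3.142, -0.0, -1.833]
force: [0.2, -3.5, 0.1]
width: 0.0245
```

>>> move_arm --pt "0 0.5 0 0 0 0" --pt "0 0.5 0 0 0 0" --pt "0 0.5 0 0 0 0" --pt "0 0 0 0 0 0" --pt "0 0 0 0 0 0"

```text
t: 12.65
eef_pos: [0.5967, -0.038, 0.3527]
ee_rot: [-3.142, -0.0, -1.833]
force: [-0.4, -3.3, 1.0]
width: 0.0251
```

```bash
python3 sc.py s4
```

```text
12.65 [ 0.5967 -0.038   0.3527] [-1.8000e+02 -1.0000e-02 -1.0503e+02] [-0.41 -3.26  1.04] [-1.44   0.2    0.043]
wrench_mouth [375.3 308.1] 0.75 [0.6309 0.1098 0.1775]
jaw_face [375.8 305.7] 0.69 [0.625  0.1096 0.1775]
worm_top [358.8 299.1] 0.83 [0.6224 0.0709 0.1845]
nut_centre [368.4 306.1] 0.52 [0.6292 0.0943 0.176 ]
```

View pics/s4.png

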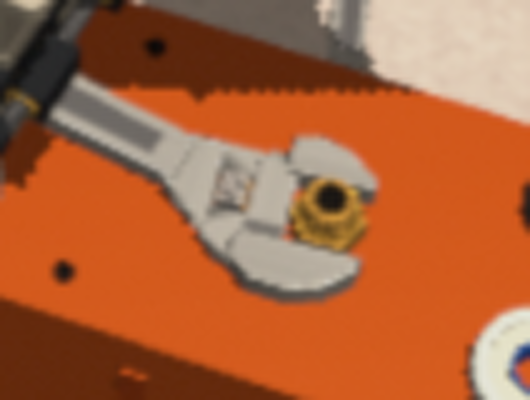

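The throat is now up against the nut (no orange gap at 290,205). I'll release the handle, rise and check from above.

>>> move_arm --pt "0 0 0 0 0 0" --pt "0 0 0 0 0 0" --pt "0 0 0 0 0 0" --pt "0 0 0 0 0 0" --pt "0 0 0 0 0 0" --claw 0

```text
t: 13.32
eef_pos: [0.5967, -0.0377, 0.3526]
ee_rot: [-3.142, 0.0, -1.833]
force: [-0.3, 0.6, -0.1]
width: 0.0527
```

>>> move_arm --pt "0 0 20 0 0 0" --pt "0 0 25 0 0 0" --pt "0 0 25 0 0 0" --pt "0 0 25 0 0 0" --pt "7 30 12 0 0 3"

```text
t: 13.73
eef_pos: [0.6033, -0.0106, 0.4637]
ee_rot: [-3.137, 0.001, -1.784]
force: [1.9, 0.8, 0.4]
width: 0.0848
```

>>> move_arm --pt "7 32 0 0 0 3" --pt "7 32 0 0 0 3" --pt "7 32 0 0 0 3" --pt "6 32 0 0 0 3" --pt "0 0 0 0 0 0" --claw 255

```text
t: 14.15
eef_pos: [0.6314, 0.1248, 0.4588]
ee_rot: [3.141, 0.001, -1.565]
force: [-0.2, -1.2, 0.5]
width: 0.06
```

>>> move_arm --pt "0 0 0 0 0 0" --pt "0 0 0 0 0 0" --pt "0 0 0 0 0 0" --pt "0 0 0 0 0 0" --pt "0 0 0 0 0 0"

```text
t: 14.57
eef_pos: [0.6306, 0.1191, 0.46]
ee_rot: [-3.141, 0.0, -1.573]
force: [-0.0, 0.7, 0.4]
width: 0.0264
```

```bash
python3 look.py w5
python3 - <<'E'
import cv2
im=cv2.imread("pics/w5.png")[20:320,180:460]
cv2.imwrite("pics/w5c.png",cv2.resize(im,None,fx=2,fy=2,interpolation=cv2.INTER_CUBIC))
E
```

```text
14.5667 [0.6306 0.1191 0.46  ] [-3.1412e+00  2.0000e-04 -1.5726e+00] [-0.02  0.68  0.44]
worm_top [326.6 167.4] 0.63 [0.6262 0.0684 0.1845]
jaw_face [342.1 227.2] 0.83 [0.6153 0.1095 0.1775]
nut_centre [320.4 225.3] 0.91 [0.6301 0.1085 0.176 ]
nut_corner [321.5 253.1] 0.68 [0.6294 0.1266 0.182 ]
```

View pics/w5c.png

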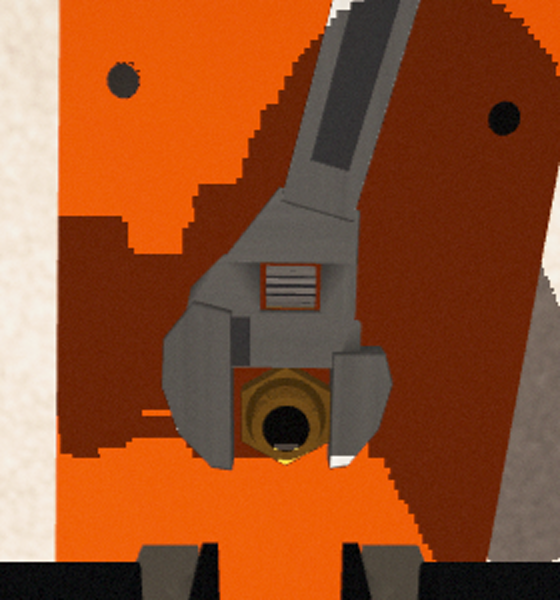

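The top view confirms it: nut inside the jaws, touching the moving jaw with its corner at the throat and flats parallel to the jaws, with a gap of about 3 mm at the fixed jaw (crop 237,410). The worm is at crop (290,287). Next I bring the shut fingertips over the worm.

>>> move_arm --pt "-1.7 -11.7 -10 0 0 0" --pt "-1.7 -11.7 -10 0 0 0" --pt "-1.7 -11.7 -10 0 0 0" --pt "-1.7 -11.7 -10 0 0 0" --pt "-1.7 -11.7 -10 0 0 0"

```text
t: 15.33
eef_pos: [0.6217, 0.0599, 0.4082]
ee_rot: [3.141, -0.0, -1.572]
force: [0.6, -0.3, 1.0]
width: 0.0004
```

>>> move_arm --pt "0 0 -13 0 0 0" --pt "0 0 -13 0 0 0" --pt "0 0 -14 0 0 0" --pt "0 0 0 0 0 0" --pt "0 0 0 0 0 0"

```text
t: 15.75
eef_pos: [0.622, 0.0606, 0.3687]
ee_rot: [3.14, -0.001, -1.572]
force: [0.8, 0.3, 0.6]
width: 0.0003
```

Run:
```python
from h import *
s=arm.get_state(); print(s["t"],s["eef_pos"],np.degrees(s["ee_rot"]),s["force"],s["width"])
im=arm.grab_frame("wrist"); save("w6",im)
im=arm.grab_frame("scene"); c=proj("scene",[.625,.07,.19]).astype(int)
b=cv2.resize(im[c[1]-40:c[1]+40,c[0]-40:c[0]+40],None,fx=5,fy=5,interpolation=cv2.INTER_CUBIC)
a=cv2.imread("pics/w6.png")[:,:,::-1][150:480:,120:520]
a=cv2.resize(a,(400,400)); save("c6",np.hstack([a,b]))
```

```text
15.75 [0.62195879 0.06062876 0.36865691] [ 1.79887827e+02 -5.79748285e-02 -9.00656456e+01] [0.84576477 0.30620298 0.5814177 ] 0.00034939505690232574
```

View pics/c6.png

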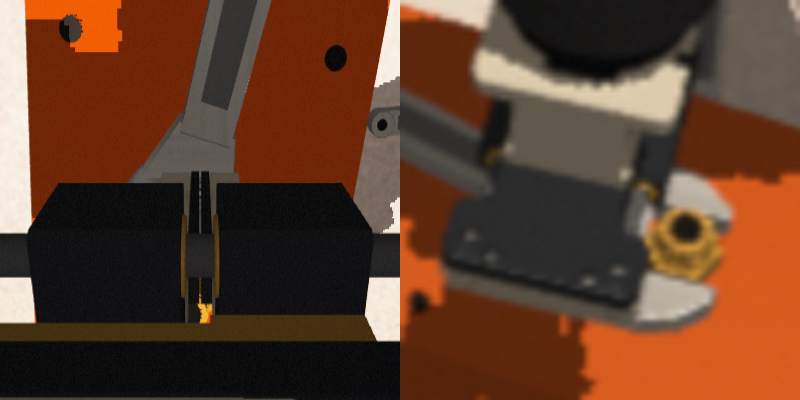

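>>> move_arm --pt "0 0 -1 0 0 0" --pt "0 0 -1 0 0 0" --pt "0 0 -1 0 0 0" --pt "0 0 -1 0 0 0" --pt "0 0 0 0 0 0"

```text
t: 16.27
eef_pos: [0.6221, 0.0616, 0.3656]
ee_rot: [3.141, 0.0, -1.571]
force: [0.1, 0.1, -0.4]
width: 0.0004
```

>>> move_arm --pt "0 0 -0.5 0 0 0" --pt "0 0 -0.5 0 0 0" --pt "0 0 0 0 0 0" --pt "0 0 0 0 0 0" --pt "0 0 0 0 0 0"

```text
t: 16.68
eef_pos: [0.6222, 0.0615, 0.3647]
ee_rot: [3.142, 0.0, -1.571]
force: [0.3, 0.3, 0.8]
width: 0.0006
```

>>> move_arm --pt "0 0 -0.5 0 0 0" --pt "0 0 -0.5 0 0 0" --pt "0 0 0 0 0 0" --pt "0 0 0 0 0 0" --pt "0 0 0 0 0 0"

```text
t: 17.1
eef_pos: [0.6222, 0.0615, 0.3637]
ee_rot: [-3.142, 0.0, -1.571]
force: [0.9, -1.1, -0.3]
width: 0.0006
```

>>> move_arm --pt "0 0 -0.5 0 0 0" --pt "0 0 0 0 0 0" --pt "0 0 0 0 0 0" --pt "0 0 0 0 0 0" --pt "0 0 0 0 0 0"

```text
t: 17.52
eef_pos: [0.6222, 0.0615, 0.3632]
ee_rot: [-3.142, -0.0, -1.571]
force: [-0.2, 0.0, 0.0]
width: 0.0004
```

>>> move_arm --pt "0 0 -0.5 0 0 0" --pt "0 0 0 0 0 0" --pt "0 0 0 0 0 0" --pt "0 0 0 0 0 0" --pt "0 0 0 0 0 0"

```text
t: 17.93
eef_pos: [0.6222, 0.0615, 0.3628]
ee_rot: [-3.141, 0.0, -1.571]
force: [0.0, 0.2, 1.4]
width: 0.0005
```

>>> move_arm --pt "0 0 -0.5 0 0 0" --pt "0 0 0 0 0 0" --pt "0 0 0 0 0 0" --pt "0 0 0 0 0 0" --pt "0 0 0 0 0 0"

```text
t: 18.35
eef_pos: [0.6222, 0.0615, 0.3626]
ee_rot: [-3.141, 0.0, -1.571]
force: [-0.9, 0.0, 5.2]
width: 0.0002
```

>>> move_arm --pt "0 0 -0.3 0 0 0" --pt "0 0 0 0 0 0" --pt "0 2 0 0 0 0" --pt "0 2 0 0 0 0" --pt "0 2 0 0 0 0"

```text
t: 18.77
eef_pos: [0.6222, 0.0663, 0.3626]
ee_rot: [3.142, -0.003, -1.571]
force: [-0.4, -7.3, 6.0]
width: 0.0004
```

>>> move_arm --pt "0 2 0 0 0 0" --pt "0 2 0 0 0 0" --pt "0 2 0 0 0 0" --pt "0 0 0 0 0 0" --pt "0 0 0 0 0 0"

```text
t: 19.18
eef_pos: [0.6221, 0.0723, 0.3625]
ee_rot: [3.141, -0.002, -1.571]
force: [-1.7, -6.2, 7.3]
width: 0.0005
```

>>> move_arm --pt "0 0 3 0 0 0" --pt "0 -4.5 0 0 0 0" --pt "0 -4 0 0 0 0" --pt "0 -4.5 0 0 0 0" --pt "0 0 0 0 0 0"

```text
t: 19.6
eef_pos: [0.6221, 0.0598, 0.3645]
ee_rot: [3.141, -0.0, -1.572]
force: [0.4, 0.1, -0.0]
width: 0.0007
```

>>> move_arm --pt "0 0 -2 0 0 0" --pt "0 0 -1 0 0 0" --pt "0 0 0 0 0 0" --pt "0 2.5 0 0 0 0" --pt "0 2.5 0 0 0 0"

```text
t: 20.02
eef_pos: [0.6223, 0.0648, 0.3627]
ee_rot: [-3.141, -0.002, -1.571]
force: [0.4, -5.6, 3.9]
width: 0.0005
```

>>> move_arm --pt "0 2.5 0 0 0 0" --pt "0 2 0 0 0 0" --pt "0 2 0 0 0 0" --pt "0 1.5 0 0 0 0" --pt "0 0 0 0 0 0"

```text
t: 20.43
eef_pos: [0.6224, 0.0729, 0.3626]
ee_rot: [-3.141, -0.002, -1.571]
force: [-0.0, -4.9, 5.1]
width: 0.0007
```

>>> move_arm --pt "0 0 3 0 0 0" --pt "0 -4.5 0 0 0 0" --pt "0 -4 0 0 0 0" --pt "0 -4.5 0 0 0 0" --pt "0 0 0 0 0 0"

```text
t: 20.85
eef_pos: [0.6221, 0.0598, 0.3646]
ee_rot: [3.141, -0.0, -1.572]
force: [0.2, -0.8, 0.3]
width: 0.0005
```

>>> move_arm --pt "0 0 -2 0 0 0" --pt "0 0 -1.1 0 0 0" --pt "0 0 0 0 0 0" --pt "0 2.5 0 0 0 0" --pt "0 2.5 0 0 0 0"

```text
t: 21.27
eef_pos: [0.6223, 0.0646, 0.3627]
ee_rot: [-3.141, -0.002, -1.571]
force: [-0.1, -6.4, 5.0]
width: 0.0008
```

>>> move_arm --pt "0 2.5 0 0 0 0" --pt "0 2 0 0 0 0" --pt "0 2 0 0 0 0" --pt "0 1.5 0 0 0 0" --pt "0 0 0 0 0 0"

```text
t: 21.68
eef_pos: [0.6224, 0.0727, 0.3626]
ee_rot: [-3.141, -0.002, -1.571]
force: [-0.3, -5.0, 5.3]
width: 0.0005
```

```bash
cat > gap.py <<'E'
from h import *
import sys
s=arm.get_state(); print(s["t"],np.round(s["eef_pos"],4),np.round(s["force"],2))
im=arm.grab_frame("scene"); save(sys.argv[1]+"f",im)
for t,z in (("jaw_face",.1775),("wrench_mouth",.1775)):
    for d in arm.spot_point(t,"scene"):
        P=ray("scene",d["xy"],z)
        if abs(P[0]-.63)<.06 and abs(P[1]-.1)<.05: print(t,np.round(d["xy"],1),round(d["score"],2),np.round(P,4))
c=proj("scene",[.63,.1085,.182]).astype(int)
save(sys.argv[1],cv2.resize(im[c[1]-25:c[1]+25,c[0]-30:c[0]+30],None,fx=8,fy=8,interpolation=cv2.INTER_CUBIC))
E
python3 gap.py g1
```

```text
21.6833 [0.6224 0.0727 0.3626] [-0.29 -5.    5.32]
jaw_face [377.4 309.8] 0.58 [0.6338 0.115  0.1775]
wrench_mouth [374.1 307.4] 0.79 [0.6299 0.1069 0.1775]
```

>>> move_arm --pt "0 0 3 0 0 0" --pt "0 -4.5 0 0 0 0" --pt "0 -4 0 0 0 0" --pt "0 -4.5 0 0 0 0" --pt "0 0 0 0 0 0"

```text
t: 22.25
eef_pos: [0.6221, 0.0598, 0.3645]
ee_rot: [3.141, -0.0, -1.572]
force: [0.1, 0.1, -0.3]
width: 0.0004
```

>>> move_arm --pt "0 0 -2 0 0 0" --pt "0 0 -1.1 0 0 0" --pt "0 0 0 0 0 0" --pt "0 2 0 0 0 0" --pt "0 2 0 0 0 0"

```text
t: 22.67
eef_pos: [0.6223, 0.0636, 0.3626]
ee_rot: [-3.141, -0.002, -1.571]
force: [-1.1, -7.7, 6.1]
width: 0.0003
```

>>> move_arm --pt "0 1 0 0 0 0" --pt "0 1 0 0 0 0" --pt "0 1 0 0 0 0" --pt "0 1 0 0 0 0" --pt "0 0 0 0 0 0"

```text
t: 23.08
eef_pos: [0.6222, 0.0674, 0.3626]
ee_rot: [-3.142, -0.003, -1.571]
force: [-2.1, -6.9, 6.3]
width: 0.0004
```

>>> move_arm --pt "0 1 0 0 0 0" --pt "0 1 0 0 0 0" --pt "0 1 0 0 0 0" --pt "0 1 0 0 0 0" --pt "0 1 0 0 0 0"

```text
t: 23.5
eef_pos: [0.622, 0.0722, 0.3625]
ee_rot: [3.141, -0.003, -1.571]
force: [-2.5, -7.3, 6.6]
width: 0.0007
```

The drag has risen to about 7.3 N, with a sideways component. I'll look from above before any further rolling.

>>> move_arm --pt "0 0 10 0 0 0" --pt "0 0 20 0 0 0" --pt "2 12 25 0 0 0" --pt "2 12 25 0 0 0" --pt "2 12 15 0 0 0"

```text
t: 23.92
eef_pos: [0.6285, 0.11, 0.4601]
ee_rot: [-3.138, 0.001, -1.571]
force: [0.7, -0.2, 0.9]
width: 0.0004
```

>>> move_arm --pt "2 10 2 0 0 0" --pt "0 0 0 0 0 0" --pt "0 0 0 0 0 0" --pt "0 0 0 0 0 0" --pt "0 0 0 0 0 0"

```text
t: 24.33
eef_pos: [0.63, 0.1191, 0.4577]
ee_rot: [3.14, -0.001, -1.572]
force: [0.3, 0.1, -0.7]
width: 0.0007
```

```bash
python3 look.py w7
python3 - <<'E'
import cv2
im=cv2.imread("pics/w7.png")[150:300,220:420]
im=cv2.resize(im,None,fx=4,fy=4,interpolation=cv2.INTER_CUBIC)
im=cv2.convertScaleAbs(im,alpha=1.8,beta=10)
cv2.imwrite("pics/w7c.png",im)
E
```

```text
24.3333 [0.63   0.1191 0.4577] [ 3.1400e+00 -6.0000e-04 -1.5716e+00] [ 0.31  0.09 -0.75]
wrench_handle [518.2 168.4] 0.89 [0.5009 0.0695 0.1775]
wrench_handle [340.4 227.9] 0.26 [0.6155 0.1092 0.1775]
worm_top [327.8 165.2] 0.87 [0.6244 0.0666 0.1845]
jaw_face [343.1 230.2] 0.58 [0.6136 0.1108 0.1775]
nut_centre [318.1 226.6] 0.59 [0.6306 0.1087 0.176 ]
nut_corner [322.2 255.3] 0.83 [0.6278 0.1272 0.182 ]
nut_corner [320.9 226.5] 0.19 [0.6287 0.107  0.182 ]
```

View pics/w7c.png

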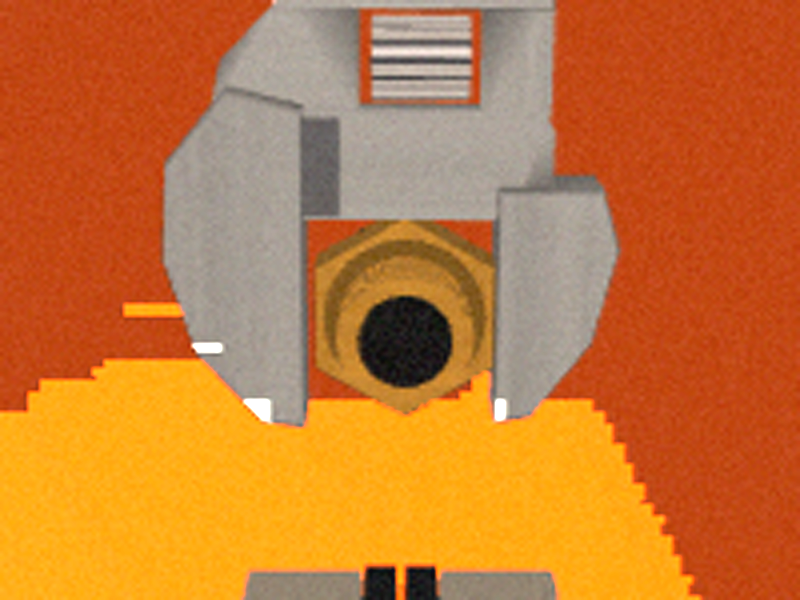

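The picture still shows a gap of about 2 mm between fixed jaw and nut (crop 303–316), and the nut bears on the moving jaw. So the fingertip was holding the wrench sideways, which agrees with Fx at -2.5 N. The wrench must follow towards -x. I'll press again, drag it -x onto the fixed jaw, then roll.

>>> move_arm --pt "-2 -11.7 -10 0 0 0" --pt "-2 -11.7 -10 0 0 0" --pt "-2 -11.7 -10 0 0 0" --pt "-2 -11.7 -10 0 0 0" --pt "-2 -11.7 -10 0 0 0"

```text
t: 25.1
eef_pos: [0.6198, 0.0597, 0.4075]
ee_rot: [3.141, -0.0, -1.572]
force: [0.1, 0.1, -0.6]
width: 0.0005
```

>>> move_arm --pt "0 0 -14 0 0 0" --pt "0 0 -14 0 0 0" --pt "0 0 -14 0 0 0" --pt "0 0 0 0 0 0" --pt "0 0 0 0 0 0"

```text
t: 25.52
eef_pos: [0.6201, 0.0602, 0.366]
ee_rot: [3.14, -0.001, -1.572]
force: [0.1, -0.8, -0.1]
width: 0.0002
```

>>> move_arm --pt "0 0 -1 0 0 0" --pt "0 0 -1 0 0 0" --pt "0 0 -0.5 0 0 0" --pt "0 0 0 0 0 0" --pt "0 0 0 0 0 0"

```text
t: 25.93
eef_pos: [0.6202, 0.0611, 0.3645]
ee_rot: [-3.141, 0.0, -1.571]
force: [0.9, -0.4, -0.4]
width: 0.0002
```

>>> move_arm --pt "0 0 -1 0 0 0" --pt "0 0 -0.4 0 0 0" --pt "0 0 0 0 0 0" --pt "0 0 0 0 0 0" --pt "0 0 0 0 0 0"

```text
t: 26.35
eef_pos: [0.6202, 0.0611, 0.3628]
ee_rot: [-3.141, 0.0, -1.571]
force: [-1.3, 0.1, 0.8]
width: 0.0006
```

>>> move_arm --pt "0 0 -0.6 0 0 0" --pt "0 0 0 0 0 0" --pt "0 0 0 0 0 0" --pt "0 0 0 0 0 0" --pt "0 0 0 0 0 0"

```text
t: 26.77
eef_pos: [0.6202, 0.061, 0.3626]
ee_rot: [-3.141, 0.0, -1.571]
force: [-2.3, 0.2, 5.7]
width: 0.0006
```

Now I press to about 8 N, drag -x by 2 mm and check the lateral force.

>>> move_arm --pt "0 0 -0.3 0 0 0" --pt "-0.7 0 0 0 0 0" --pt "-0.7 0 0 0 0 0" --pt "-0.7 0 0 0 0 0" --pt "0 0 0 0 0 0"

```text
t: 27.18
eef_pos: [0.6189, 0.0611, 0.3626]
ee_rot: [-3.139, 0.0, -1.571]
force: [6.7, 0.2, 4.5]
width: 0.0003
```

>>> move_arm --pt "-0.1 2 0 0 0 0" --pt "-0.1 2 0 0 0 0" --pt "-0.1 2 0 0 0 0" --pt "0 0 0 0 0 0" --pt "0 0 0 0 0 0"

```text
t: 27.6
eef_pos: [0.6181, 0.066, 0.3624]
ee_rot: [-3.141, -0.002, -1.571]
force: [2.1, -5.7, 6.0]
width: 0.0005
```

```bash
python3 gap.py g2
```

```text
27.6 [0.6181 0.066  0.3624] [ 2.05 -5.66  6.02]
jaw_face [377.5 304.9] 0.47 [0.6221 0.1128 0.1775]
wrench_mouth [375.  306.1] 0.56 [0.6264 0.1082 0.1775]
```

>>> move_arm --pt "0 2 0 0 0 0" --pt "0 2 0 0 0 0" --pt "0 2 0 0 0 0" --pt "0 1 0 0 0 0" --pt "0 0 0 0 0 0"

```text
t: 28.17
eef_pos: [0.6178, 0.0729, 0.3624]
ee_rot: [3.141, -0.003, -1.571]
force: [2.3, -6.5, 6.9]
width: 0.0011
```

>>> move_arm --pt "0 0 3 0 0 0" --pt "0 -4.5 0 0 0 0" --pt "0 -4 0 0 0 0" --pt "0 -4.5 0 0 0 0" --pt "0 0 0 0 0 0"

```text
t: 28.58
eef_pos: [0.6175, 0.0603, 0.3643]
ee_rot: [3.14, -0.0, -1.572]
force: [-0.1, 0.6, 0.5]
width: 0.0003
```

>>> move_arm --pt "0 0 -2 0 0 0" --pt "0 0 -1.1 0 0 0" --pt "0 0 0 0 0 0" --pt "0 2.5 0 0 0 0" --pt "0 2.5 0 0 0 0"

```text
t: 29.0
eef_pos: [0.6178, 0.0652, 0.3625]
ee_rot: [-3.141, -0.002, -1.571]
force: [-0.3, -5.8, 5.1]
width: 0.0001
```

>>> move_arm --pt "0 2 0 0 0 0" --pt "0 2 0 0 0 0" --pt "0 2 0 0 0 0" --pt "0 2 0 0 0 0" --pt "0 0 0 0 0 0"

```text
t: 29.42
eef_pos: [0.618, 0.0735, 0.3625]
ee_rot: [-3.141, -0.002, -1.571]
force: [0.6, -5.4, 5.4]
width: 0.0004
```

```bash
python3 gap.py g3
```

```text
29.4167 [0.618  0.0735 0.3625] [ 0.56 -5.44  5.4 ]
jaw_face [376.9 306.5] 0.4 [0.6262 0.1123 0.1775]
wrench_mouth [377.4 305.2] 0.56 [0.6229 0.1128 0.1775]
```

>>> move_arm --pt "0 0 3 0 0 0" --pt "0 -4.5 0 0 0 0" --pt "0 -4 0 0 0 0" --pt "0 -4.5 0 0 0 0" --pt "0 0 0 0 0 0"

```text
t: 29.98
eef_pos: [0.6176, 0.0603, 0.3645]
ee_rot: [3.141, 0.0, -1.572]
force: [-0.0, 0.7, 0.2]
width: 0.0005
```

>>> move_arm --pt "0 0 -2 0 0 0" --pt "0 0 -1.1 0 0 0" --pt "0 0 0 0 0 0" --pt "0 2 0 0 0 0" --pt "0 2 0 0 0 0"

```text
t: 30.4
eef_pos: [0.6179, 0.0641, 0.3625]
ee_rot: [-3.141, -0.002, -1.571]
force: [-1.0, -7.3, 5.3]
width: 0.0002
```

>>> move_arm --pt "0 1 0 0 0 0" --pt "0 1 0 0 0 0" --pt "0 1 0 0 0 0" --pt "0 1 0 0 0 0" --pt "0 1 0 0 0 0"

```text
t: 30.82
eef_pos: [0.618, 0.069, 0.3625]
ee_rot: [-3.141, -0.002, -1.571]
force: [-0.2, -5.7, 6.2]
width: 0.0003
```

>>> move_arm --pt "0 1 0 0 0 0" --pt "0 1 0 0 0 0" --pt "0 1 0 0 0 0" --pt "0 1 0 0 0 0" --pt "0 0 0 0 0 0"

```text
t: 31.23
eef_pos: [0.618, 0.0731, 0.3625]
ee_rot: [-3.141, -0.002, -1.571]
force: [-0.2, -5.9, 5.2]
width: 0.0005
```

>>> move_arm --pt "0 0 10 0 0 0" --pt "0 0 20 0 0 0" --pt "2.5 12 25 0 0 0" --pt "2.5 12 25 0 0 0" --pt "2.5 12 15 0 0 0"

```text
t: 31.65
eef_pos: [0.6255, 0.1105, 0.4602]
ee_rot: [-3.138, 0.001, -1.571]
force: [0.2, -0.2, 0.7]
width: 0.0001
```

>>> move_arm --pt "4 10 2 0 0 0" --pt "0 0 0 0 0 0" --pt "0 0 0 0 0 0" --pt "0 0 0 0 0 0" --pt "0 0 0 0 0 0"

```text
t: 32.07
eef_pos: [0.629, 0.1196, 0.4577]
ee_rot: [3.14, -0.001, -1.572]
force: [-0.1, -0.4, -0.9]
width: 0.0004
```

```bash
cat > jw.py <<'E'
from h import *
import sys
def edges(f,zc,rows=range(212,246,3)):
    im=cv2.imread("pics/%s.png"%f); hsv=cv2.cvtColor(im,cv2.COLOR_BGR2HSV).astype(float)
    S=cv2.resize(hsv[:,:,1],None,fx=4,fy=1,interpolation=cv2.INTER_LINEAR); H=hsv[:,:,0]
    out=[]
    for r in rows:
        g=cv2.GaussianBlur(S[r:r+1],(0,0),2)[0]<110; c=322*4
        a=c
        while a>250*4 and not g[a]: a-=1
        b=c
        while b<400*4 and not g[b]: b+=1
        h=H[r]; nut=[x for x in range(a//4,b//4+1) if 14<=h[x]<=30]
        if b-a<3*80: out.append((r,a/4,b/4,(b-a)/4,(min(nut),max(nut)) if nut else None))
    k=(zc-.0204-.0-.185)/.955
    for o in out: print(f,o)
    if out: print("median width px",np.median([o[3] for o in out]))
for f in sys.argv[1:]: edges(f,.46)
E
python3 look.py w8; python3 jw.py w5 w7 w8
```

```text
32.0667 [0.629  0.1196 0.4577] [ 3.1400e+00 -6.0000e-04 -1.5716e+00] [-0.12 -0.38 -0.89]
jaw_face [342.  230.2] 0.76 [0.6134 0.1113 0.1775]
nut_centre [318.2 224.7] 0.57 [0.6295 0.1078 0.176 ]
nut_corner [318.3 254.1] 0.64 [0.6295 0.1268 0.182 ]
w5 (212, 296.25, 345.0, 48.75, (302, 343))
w5 (215, 296.25, 345.5, 49.25, (301, 345))
w5 (218, 296.25, 345.5, 49.25, (301, 345))
w5 (221, 296.25, 345.5, 49.25, (301, 344))
w5 (224, 320.25, 324.25, 4.0, (320, 323))
w5 (227, 318.75, 325.25, 6.5, (318, 324))
w5 (230, 322.0, 322.0, 0.0, (322, 322))
w5 (233, 322.0, 322.0, 0.0, None)
w5 (236, 321.75, 323.75, 2.0, None)
w5 (239, 316.5, 323.25, 6.75, (316, 319))
w5 (242, 322.0, 322.0, 0.0, (322, 322))
w5 (245, 296.5, 344.5, 48.0, (296, 335))
median width px 6.625
w7 (212, 296.25, 343.25, 47.0, (302, 340))
w7 (215, 296.25, 343.75, 47.5, (299, 343))
w7 (218, 296.25, 344.0, 47.75, (299, 344))
w7 (221, 296.25, 344.0, 47.75, (299, 343))
w7 (224, 322.0, 322.0, 0.0, None)
w7 (227, 321.0, 324.5, 3.5, None)
w7 (230, 322.0, 322.0, 0.0, None)
w7 (233, 322.0, 322.0, 0.0, None)
w7 (236, 322.0, 322.0, 0.0, None)
w7 (239, 322.0, 322.0, 0.0, None)
w7 (242, 316.0, 322.25, 6.25, (316, 321))
w7 (245, 322.0, 322.0, 0.0, None)
median width px 1.75
w8 (212, 295.5, 342.0, 46.5, (295, 342))
w8 (215, 295.75, 342.5, 46.75, (295, 342))
w8 (218, 295.75, 342.5, 46.75, (295, 342))
w8 (221, 295.75, 342.5, 46.75, (295, 342))
w8 (224, 320.25, 342.5, 22.25, (324, 342))
w8 (227, 322.0, 322.0, 0.0, None)
w8 (230, 322.0, 322.0, 0.0, None)
w8 (233, 322.0, 322.0, 0.0, None)
w8 (236, 322.0, 322.0, 0.0, None)
w8 (239, 320.25, 326.25, 6.0, (320, 325))
w8 (242, 319.25, 324.0, 4.75, (322, 323))
w8 (245, 296.0, 341.75, 45.75, (306, 333))
median width px 14.125
```

Run:
```python
import cv2
for f in("w7","w8"):
    h=cv2.imread(f"pics/{f}.png")
    for r in(216,220): print(f,r,[tuple(int(v) for v in h[r,x][::-1]) for x in list(range(293,303))],'|',[tuple(int(v) for v in h[r,x][::-1]) for x in range(339,347)])
```

```text
w7 216 [(86, 82, 74), (92, 83, 79), (64, 61, 56), (63, 49, 40), (102, 41, 16), (87, 38, 12), (76, 50, 16), (88, 58, 16), (100, 65, 21), (104, 68, 24)] | [(99, 65, 16), (98, 65, 20), (99, 67, 26), (78, 54, 17), (66, 46, 24), (58, 54, 47), (84, 81, 76), (92, 87, 82)]
w7 220 [(90, 85, 79), (88, 83, 80), (66, 61, 55), (64, 47, 40), (95, 32, 7), (88, 41, 8), (103, 66, 17), (104, 69, 24), (104, 71, 26), (100, 69, 23)] | [(97, 64, 23), (95, 60, 15), (104, 69, 26), (97, 62, 16), (76, 54, 23), (67, 60, 52), (88, 82, 75), (90, 86, 78)]
w8 216 [(85, 81, 75), (75, 69, 68), (54, 51, 46), (98, 39, 18), (91, 53, 15), (102, 67, 18), (101, 65, 18), (98, 67, 19), (102, 70, 24), (105, 69, 26)] | [(100, 67, 24), (99, 67, 21), (94, 62, 21), (63, 50, 28), (83, 76, 69), (86, 80, 75), (88, 83, 75), (91, 87, 79)]
w8 220 [(85, 83, 75), (74, 66, 64), (56, 52, 47), (86, 41, 24), (87, 56, 16), (99, 67, 21), (101, 67, 18), (97, 64, 17), (78, 52, 14), (71, 49, 18)] | [(100, 67, 21), (104, 70, 25), (98, 63, 17), (59, 47, 33), (78, 75, 68), (92, 86, 81), (88, 83, 79), (88, 82, 78)]
```

>>> move_arm --pt "-2.3 -11.8 -10 0 0 0" --pt "-2.3 -11.8 -10 0 0 0" --pt "-2.3 -11.8 -10 0 0 0" --pt "-2.3 -11.8 -10 0 0 0" --pt "-2.3 -11.8 -10 0 0 0"

```text
t: 32.83
eef_pos: [0.6175, 0.06, 0.4079]
ee_rot: [3.142, 0.0, -1.571]
force: [0.6, 0.1, -0.3]
width: 0.0004
```

>>> move_arm --pt "0 0 -14 0 0 0" --pt "0 0 -14 0 0 0" --pt "0 0 -14 0 0 0" --pt "0 0 -2 0 0 0" --pt "0 0 -1 0 0 0"

```text
t: 33.25
eef_pos: [0.6177, 0.0604, 0.3632]
ee_rot: [3.141, -0.001, -1.572]
force: [-0.4, -0.9, 0.8]
width: 0.0
```

>>> move_arm --pt "0 0 -0.5 0 0 0" --pt "0 0 0 0 0 0" --pt "0 0 0 0 0 0" --pt "0 0 0 0 0 0" --pt "0 0 0 0 0 0"

```text
t: 33.67
eef_pos: [0.6178, 0.0611, 0.3635]
ee_rot: [-3.141, 0.0, -1.571]
force: [0.4, 0.2, 0.7]
width: 0.0004
```

>>> move_arm --pt "0 0 -1 0 0 0" --pt "0 0 -0.7 0 0 0" --pt "0 0 0 0 0 0" --pt "0 0 0 0 0 0" --pt "0 0 0 0 0 0"

```text
t: 34.08
eef_pos: [0.6179, 0.061, 0.3625]
ee_rot: [-3.14, 0.0, -1.571]
force: [-1.9, 0.4, 5.5]
width: 0.0005
```

>>> move_arm --pt "-0.3 1 0 0 0 0" --pt "-0.3 1 0 0 0 0" --pt "-0.2 1 0 0 0 0" --pt "0 1 0 0 0 0" --pt "0 1 0 0 0 0"

```text
t: 34.5
eef_pos: [0.6174, 0.0651, 0.3625]
ee_rot: [-3.14, -0.002, -1.571]
force: [0.4, -6.9, 5.3]
width: 0.0006
```

>>> move_arm --pt "0 1 0 0 0 0" --pt "0 1 0 0 0 0" --pt "0 1 0 0 0 0" --pt "0 1 0 0 0 0" --pt "0 1 0 0 0 0"

```text
t: 34.92
eef_pos: [0.6173, 0.0699, 0.3624]
ee_rot: [-3.141, -0.002, -1.571]
force: [-0.5, -7.1, 6.0]
width: 0.0006
```

>>> move_arm --pt "0 1 -0.2 0 0 0" --pt "0 1 0 0 0 0" --pt "0 1 0 0 0 0" --pt "0 0 0 0 0 0" --pt "0 0 0 0 0 0"

```text
t: 35.33
eef_pos: [0.6172, 0.0729, 0.3624]
ee_rot: [-3.141, -0.002, -1.571]
force: [-1.1, -6.8, 7.0]
width: 0.0007
```

>>> move_arm --pt "0 0 3 0 0 0" --pt "0 -4.5 0 0 0 0" --pt "0 -4 0 0 0 0" --pt "0 -4.5 0 0 0 0" --pt "0 0 0 0 0 0"

```text
t: 35.75
eef_pos: [0.6168, 0.0603, 0.3639]
ee_rot: [3.141, -0.0, -1.572]
force: [-0.1, 0.5, 0.4]
width: 0.0007
```

>>> move_arm --pt "0 0 -2 0 0 0" --pt "0 0 -1.2 0 0 0" --pt "0 0 0 0 0 0" --pt "0 1.5 0 0 0 0" --pt "0 1.5 0 0 0 0"

```text
t: 36.17
eef_pos: [0.617, 0.063, 0.3623]
ee_rot: [-3.141, -0.002, -1.571]
force: [-2.0, -8.3, 8.3]
width: 0.0004
```

>>> move_arm --pt "0 1 0 0 0 0" --pt "0 1 0 0 0 0" --pt "0 1 0 0 0 0" --pt "0 1 0 0 0 0" --pt "0 1 0 0 0 0"

```text
t: 36.58
eef_pos: [0.6169, 0.0676, 0.3623]
ee_rot: [-3.141, -0.003, -1.571]
force: [-2.3, -8.5, 9.4]
width: 0.0002
```

>>> move_arm --pt "-0.2 1 0 0 0 0" --pt "-0.2 1 0 0 0 0" --pt "0 1 0 0 0 0" --pt "0 1 0 0 0 0" --pt "0 0 0 0 0 0"

```text
t: 37.0
eef_pos: [0.6166, 0.0718, 0.3623]
ee_rot: [-3.141, -0.003, -1.571]
force: [-1.3, -7.4, 8.3]
width: 0.0003
```

>>> move_arm --pt "0 0 10 0 0 0" --pt "0 0 20 0 0 0" --pt "2.5 12 25 0 0 0" --pt "2.5 12 25 0 0 0" --pt "2.5 12 15 0 0 0"

```text
t: 37.42
eef_pos: [0.6244, 0.1095, 0.4593]
ee_rot: [-3.138, 0.001, -1.571]
force: [1.4, 0.1, 0.3]
width: 0.0007
```

>>> move_arm --pt "4 11 2 0 0 0" --pt "0 0 0 0 0 0" --pt "0 0 0 0 0 0" --pt "0 0 0 0 0 0" --pt "0 0 0 0 0 0"

```text
t: 37.83
eef_pos: [0.6279, 0.1197, 0.4571]
ee_rot: [3.14, -0.001, -1.572]
force: [0.5, -0.0, 0.1]
width: 0.0006
```

```bash
python3 look.py w9; python3 jw.py w9 | grep -v "w9 (2[2-4]"
python3 - <<'E'
import cv2
h=cv2.imread("pics/w9.png")
for r in(216,220): print(r,[tuple(int(v) for v in h[r,x][::-1]) for x in list(range(293,303))],'|',[tuple(int(v) for v in h[r,x][::-1]) for x in range(336,347)])
E
```

```text
37.8333 [0.6279 0.1197 0.4571] [ 3.1400e+00 -6.0000e-04 -1.5715e+00] [ 0.5  -0.02  0.12]
wrench_handle [514.6 166.6] 0.67 [0.5016 0.0688 0.1775]
nut_centre [313.9 226.7] 0.64 [0.6313 0.1091 0.176 ]
nut_corner [318.7 251. ] 0.59 [0.6281 0.1245 0.182 ]
w9 (212, 295.75, 340.25, 44.5, (297, 338))
w9 (215, 295.0, 340.75, 45.75, (295, 340))
w9 (218, 295.0, 340.75, 45.75, (295, 340))
median width px 9.75
216 [(87, 82, 75), (66, 66, 60), (77, 59, 36), (98, 66, 26), (101, 68, 18), (103, 69, 27), (98, 65, 20), (103, 70, 23), (103, 71, 24), (78, 54, 18)] | [(99, 67, 17), (101, 67, 21), (104, 68, 22), (96, 60, 21), (66, 48, 26), (75, 70, 63), (86, 82, 77), (89, 85, 79), (91, 85, 79), (87, 84, 79), (87, 82, 78)]
220 [(87, 83, 78), (73, 68, 64), (71, 53, 32), (102, 68, 23), (100, 66, 17), (102, 68, 24), (89, 61, 17), (68, 45, 12), (65, 44, 9), (65, 42, 9)] | [(83, 58, 21), (97, 65, 22), (103, 67, 23), (104, 65, 19), (70, 50, 28), (68, 64, 57), (86, 83, 77), (88, 83, 81), (88, 84, 78), (83, 80, 73), (81, 78, 74)]
```

The jaws now bear on both flats: 45.75 px is about 29.8 mm, with no gap pixels on either side, and the drag had climbed from about 5.5 to 8.5 N. Next I go to the handle with a half-open gripper.

>>> move_arm --pt "-5.9 -27.2 -8 0 0 -2.1" --pt "-5.9 -27.2 -8 0 0 -2.1" --pt "-5.9 -27.2 -8 0 0 -2.1" --pt "-5.9 -27.2 -8 0 0 -2.1" --pt "-5.9 -27.2 -8 0 0 -2.1" --claw 110 --squeeze 10

```text
t: 38.6
eef_pos: [0.5981, -0.0171, 0.4178]
ee_rot: [-3.141, 0.0, -1.756]
force: [-0.4, -1.7, -0.5]
width: 0.0282
```

>>> move_arm --pt "-5.9 -27.2 -8 0 0 -2.2" --pt "-5.5 -27 -8 0 0 -2.2" --pt "0 0 0 0 0 0" --pt "0 0 0 0 0 0" --pt "0 0 0 0 0 0"

```text
t: 39.02
eef_pos: [0.5873, -0.0703, 0.4023]
ee_rot: [-3.141, 0.0, -1.832]
force: [0.0, 0.1, 1.3]
width: 0.0495
```

```bash
python3 look.py w10
python3 - <<'E'
import cv2,numpy as np
from h import *
s=arm.get_state(); print(s["width"],np.degrees(s["ee_rot"]))
im=cv2.imread("pics/w10.png"); hs=cv2.cvtColor(im,cv2.COLOR_BGR2HSV)
for r in range(150,330,20):
    g=(hs[r,:,1]<100); xs=np.where(g[250:400])[0]+250
    print(r,xs.min() if len(xs) else None,xs.max() if len(xs) else None,len(xs))
E
```

```text
39.0167 [ 0.5873 -0.0703  0.4023] [-3.1411e+00  2.0000e-04 -1.8317e+00] [0.   0.05 1.3 ]
wrench_mouth [316.9 318.7] 0.25 [ 0.5963 -0.0425  0.1775]
wrench_handle [319.8 317.6] 0.96 [ 0.5945 -0.0427  0.1775]
0.04990833978278014 [-1.79991780e+02  5.50431161e-03 -1.04871821e+02]
150 None None 0
170 None None 0
190 None None 0
210 298 341 44
230 294 345 49
250 296 344 49
270 297 343 47
290 298 342 45
310 250 399 72
```

>>> move_arm --pt "0 0 -12 0 0 0" --pt "0 0 -14 0 0 0" --pt "0 0 -14 0 0 0" --pt "0 0 -8 0 0 0" --pt "0 0 -1 0 0 0"

```text
t: 39.78
eef_pos: [0.5868, -0.07, 0.3514]
ee_rot: [3.139, -0.001, -1.831]
force: [-0.2, 0.7, 0.7]
width: 0.0499
```

>>> move_arm --pt "0 0 0 0 0 0" --pt "0 0 0 0 0 0" --pt "0 0 0 0 0 0" --pt "0 0 0 0 0 0" --pt "0 0 0 0 0 0" --claw 140 --squeeze 3

```text
t: 40.2
eef_pos: [0.5873, -0.0702, 0.3537]
ee_rot: [-3.141, 0.0, -1.831]
force: [0.4, -0.7, 0.0]
width: 0.0396
```

>>> move_arm --pt "-1.9 0.5 0 0 0 0" --pt "-1.9 0.5 0 0 0 0" --pt "-1.9 0.5 0 0 0 0" --pt "-1 0.3 0 0 0 0" --pt "0 0 0 0 0 0"

```text
t: 40.62
eef_pos: [0.5803, -0.0684, 0.3532]
ee_rot: [-3.141, 0.0, -1.831]
force: [-0.6, -0.0, 1.0]
width: 0.0396
```

>>> move_arm --pt "-0.5 0.1 0 0 0 0" --pt "-0.5 0.1 0 0 0 0" --pt "-0.5 0.2 0 0 0 0" --pt "-0.5 0.1 0 0 0 0" --pt "0 0 0 0 0 0"

```text
t: 41.03
eef_pos: [0.5786, -0.068, 0.3532]
ee_rot: [-3.141, -0.0, -1.831]
force: [2.8, -2.9, -0.7]
width: 0.0391
```

>>> move_arm --pt "-0.5 0.1 0 0 0 0" --pt "-0.5 0.1 0 0 0 0" --pt "-0.5 0.2 0 0 0 0" --pt "-0.5 0.1 0 0 0 0" --pt "0 0 0 0 0 0"

```text
t: 41.45
eef_pos: [0.5765, -0.0676, 0.3532]
ee_rot: [-3.141, -0.0, -1.831]
force: [4.0, -3.3, -0.6]
width: 0.0393
```

>>> move_arm --pt "-3.03 1.07 0 0 0 -1" --pt "-3.03 1.07 0 0 0 -1" --pt "-3.03 1.07 0 0 0 -1" --pt "-3.03 1.07 0 0 0 -1" --pt "-3.03 1.07 0 0 0 -1"

```text
t: 41.87
eef_pos: [0.5613, -0.0622, 0.3532]
ee_rot: [-3.141, -0.0, -1.92]
force: [3.1, -3.3, 0.5]
width: 0.0396
```

>>> move_arm --pt "-2.93 1.33 0 0 0 -1" --pt "-2.93 1.33 0 0 0 -1" --pt "-2.93 1.33 0 0 0 -1" --pt "-2.93 1.33 0 0 0 -1" --pt "-2.93 1.33 0 0 0 -1"

```text
t: 42.28
eef_pos: [0.5465, -0.0556, 0.3532]
ee_rot: [-3.141, -0.0, -2.007]
force: [2.7, -4.0, -0.1]
width: 0.0396
```

```bash
python3 gap.py g4
python3 - <<'E'
from h import *
im=cv2.imread("pics/g4f.png")
cv2.imwrite("pics/g4z.png",cv2.resize(im[250:350,270:430],None,fx=4,fy=4,interpolation=cv2.INTER_CUBIC))
for t in("wrench_handle","worm_top"):
    print(t,[(np.round(d["xy"]),round(d["score"],2),np.round(ray("scene",d["xy"],.1775),4)) for d in arm.spot_point(t,"scene")][:4])
E
```

```text
42.2833 [ 0.5465 -0.0556  0.3532] [ 2.7  -4.05 -0.13]
jaw_face [377.9 304.1] 0.41 [0.62   0.1133 0.1775]
wrench_mouth [374.5 307.5] 0.88 [0.6299 0.1078 0.1775]
wrench_mouth [359.1 295.5] 0.3 [0.6099 0.0691 0.1775]
wrench_handle [(array([472., 253.]), 0.96, array([0.4347, 0.2951, 0.1775])), (array([381., 263.]), 0.76, array([0.5149, 0.0985, 0.1775])), (array([317., 271.]), 0.61, array([ 0.5743, -0.0371,  0.1775]))]
worm_top [(array([457., 229.]), 0.97, array([0.3776, 0.2537, 0.1775])), (array([360., 294.]), 0.84, array([0.6058, 0.0699, 0.1775])), (array([382., 237.]), 0.67, array([0.4431, 0.0865, 0.1775])), (array([179., 220.]), 0.61, array([ 0.5188, -0.3972,  0.1775]))]
```

>>> move_arm --pt "-2.8 1.58 0 0 0 -1" --pt "-2.8 1.58 0 0 0 -1" --pt "-2.8 1.58 0 0 0 -1" --pt "-2.8 1.58 0 0 0 -1" --pt "-2.8 1.58 0 0 0 -1"

```text
t: 42.95
eef_pos: [0.5323, -0.0472, 0.353]
ee_rot: [3.141, 0.0, -2.095]
force: [1.9, -1.5, -2.0]
width: 0.0398
```

>>> move_arm --pt "-2.65 1.82 0 0 0 -1" --pt "-2.65 1.82 0 0 0 -1" --pt "-2.65 1.82 0 0 0 -1" --pt "-2.65 1.82 0 0 0 -1" --pt "-2.65 1.82 0 0 0 -1"

```text
t: 43.37
eef_pos: [0.5191, -0.0382, 0.3529]
ee_rot: [3.141, -0.0, -2.182]
force: [1.7, -0.9, -2.8]
width: 0.0392
```

>>> move_arm --pt "-2.49 2.04 0 0 0 -1" --pt "-2.49 2.04 0 0 0 -1" --pt "-2.49 2.04 0 0 0 -1" --pt "-2.49 2.04 0 0 0 -1" --pt "-2.49 2.04 0 0 0 -1"

```text
t: 43.78
eef_pos: [0.5067, -0.028, 0.3531]
ee_rot: [-3.142, 0.0, -2.269]
force: [2.0, -1.2, -1.2]
width: 0.0397
```

```bash
cat > f.py <<'E'
from h import *
s=arm.get_state(); y=s["ee_rot"][2]; p=np.array([np.sin(y),-np.cos(y)]); h=np.array([np.cos(y),np.sin(y)]); F=s["force"][:2]
N=np.array([.630,.1087]); v=s["eef_pos"][:2]-N
print(round(s["t"],2),np.round(s["eef_pos"],4),"yaw",round(np.degrees(y),2),"push N",round(-F@p,2),"along",round(F@h,2),"r",round(np.hypot(*v),4),"bearing",round(np.degrees(np.arctan2(v[1],v[0])),2),"w",round(s["width"],4),"M",np.round(s["moment"],2))
E
python3 f.py
```

```text
43.78 [ 0.5067 -0.028   0.3531] yaw -130.03 push N 2.31 along -0.41 r 0.1841 bearing -132.05 w 0.0397 M [-0.53 -0.89  0.02]
```

```bash
python3 - <<'E'
from h import *
for k in range(2):
  im=arm.grab_frame("scene"); save("g5",im)
  for t,z in(("worm_top",.1845),("wrench_mouth",.1775),("jaw_face",.1775),("nut_corner",.182),("nut_centre",.176)):
    for d in arm.spot_point(t,"scene"):
        P=ray("scene",d["xy"],z)
        if np.hypot(P[0]-.63,P[1]-.1087)<.07: print(t,np.round(d["xy"],1),round(d["score"],2),np.round(P,4))
c=proj("scene",[.6,.08,.18]).astype(int)
im=im[c[1]-50:c[1]+50,c[0]-66:c[0]+66]; save("g5c",cv2.resize(im,None,fx=6,fy=6,interpolation=cv2.INTER_CUBIC))
E
python3 f.py
```

```text
worm_top [362.6 296.2] 0.66 [0.6133 0.0773 0.1845]
wrench_mouth [374.8 307.3] 0.93 [0.6293 0.1083 0.1775]
wrench_mouth [369.5 304.5] 0.39 [0.6256 0.0958 0.1775]
jaw_face [379.8 307.1] 0.63 [0.6261 0.1187 0.1775]
nut_corner [382.1 309.5] 0.39 [0.6328 0.1248 0.182 ]
nut_centre [372.3 306.9] 0.61 [0.629  0.1028 0.176 ]
worm_top [360.9 292.5] 0.69 [0.6054 0.0717 0.1845]
wrench_mouth [374.  305.2] 0.97 [0.6248 0.1056 0.1775]
nut_corner [382.3 307.6] 0.44 [0.6282 0.1243 0.182 ]
nut_centre [370.4 306.5] 0.52 [0.6291 0.0987 0.176 ]
44.38 [ 0.507  -0.0282  0.353 ] yaw -129.93 push N -0.19 along -0.48 r 0.184 bearing -131.94 w 0.0394 M [-0.04 -0.24 -0.02]
```

View pics/g5c.png

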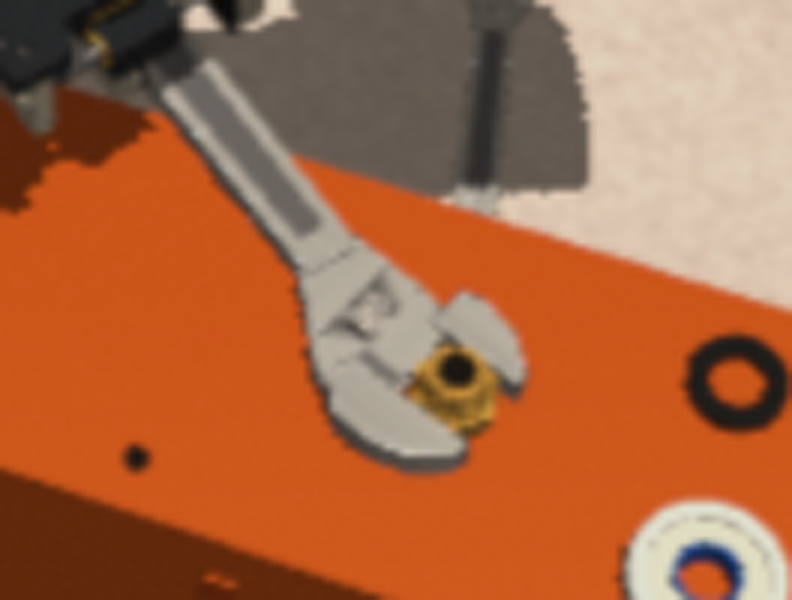

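The wrench sits on the nut and has turned with it, with the jaws still closed on both flats and bystanders in place. From here I use the gripper's own closing as a force-limited push: one finger bears on the handle at minimum squeeze.

>>> move_arm --pt "0 0 0 0 0 0" --pt "0 0 0 0 0 0" --pt "0 0 0 0 0 0" --pt "0 0 0 0 0 0" --pt "0 0 0 0 0 0" --claw 170 --squeeze 3

```text
t: 44.8
eef_pos: [0.507, -0.0284, 0.3531]
ee_rot: [-3.141, -0.0, -2.268]
force: [2.3, -3.2, -0.5]
width: 0.0294
```

```bash
python3 f.py
```

```text
44.8 [ 0.507  -0.0284  0.3531] yaw -129.94 push N 3.85 along 0.98 r 0.1842 bearing -131.9 w 0.0294 M [-1.22 -0.83 -0.06]
```

>>> move_arm --pt "0 0 0 0 0 0" --pt "0 0 0 0 0 0" --pt "0 0 0 0 0 0" --pt "0 0 0 0 0 0" --pt "0 0 0 0 0 0" --claw 52

```text
t: 45.22
eef_pos: [0.5069, -0.028, 0.353]
ee_rot: [3.141, 0.0, -2.268]
force: [0.4, -0.5, 0.9]
width: 0.0568
```

>>> move_arm --pt "-2.6 2.9 0 0 0 -1.4" --pt "-2.6 2.9 0 0 0 -1.4" --pt "-2.6 2.9 0 0 0 -1.4" --pt "-2.6 2.9 0 0 0 -1.4" --pt "-2.5 2.8 0 0 0 -1.4"

```text
t: 45.63
eef_pos: [0.494, -0.0136, 0.3531]
ee_rot: [-3.142, 0.0, -2.391]
force: [3.3, -1.5, 0.1]
width: 0.07
```

```bash
python3 f.py
```

```text
45.63 [ 0.494  -0.0136  0.3531] yaw -136.99 push N 3.33 along -1.37 r 0.1829 bearing -138.05 w 0.07 M [-0.66 -1.08  0.07]
```

>>> move_arm --pt "0 0 0 0 0 0" --pt "0 0 0 0 0 0" --pt "0 0 0 0 0 0" --pt "0 0 0 0 0 0" --pt "0 0 0 0 0 0" --claw 110

```text
t: 46.05
eef_pos: [0.4941, -0.0142, 0.353]
ee_rot: [-3.142, -0.001, -2.39]
force: [0.5, -4.2, 0.1]
width: 0.0503
```

>>> move_arm --pt "0 0 0 0 0 0" --pt "0 0 0 0 0 0" --pt "0 0 0 0 0 0" --pt "0 0 0 0 0 0" --pt "0 0 0 0 0 0" --claw 175

```text
t: 46.47
eef_pos: [0.494, -0.0142, 0.353]
ee_rot: [-3.141, -0.001, -2.39]
force: [0.7, -6.6, -2.0]
width: 0.0285
```

```bash
python3 f.py
```

```text
46.47 [ 0.494  -0.0142  0.353 ] yaw -136.93 push N 5.29 along 3.97 r 0.1833 bearing -137.9 w 0.0285 M [-2.28 -0.43 -0.07]
```

>>> move_arm --pt "0 0 0 0 0 0" --pt "0 0 0 0 0 0" --pt "0 0 0 0 0 0" --pt "0 0 0 0 0 0" --pt "0 0 0 0 0 0" --claw 52

```text
t: 46.88
eef_pos: [0.4942, -0.0135, 0.3531]
ee_rot: [3.141, 0.001, -2.39]
force: [-0.5, -0.0, -0.9]
width: 0.0559
```

>>> move_arm --pt "-2.3 3 0 0 0 -1.2" --pt "-2.3 3 0 0 0 -1.2" --pt "-2.3 3 0 0 0 -1.2" --pt "-2.3 3 0 0 0 -1.2" --pt "-2 2.7 0 0 0 -1.3"

```text
t: 47.3
eef_pos: [0.4829, 0.0012, 0.3532]
ee_rot: [-3.141, 0.001, -2.497]
force: [3.5, -2.0, -1.3]
width: 0.0696
```

>>> move_arm --pt "0 0 0 0 0 0" --pt "0 0 0 0 0 0" --pt "0 0 0 0 0 0" --pt "0 0 0 0 0 0" --pt "0 0 0 0 0 0" --claw 110

```text
t: 47.72
eef_pos: [0.4832, 0.0003, 0.3532]
ee_rot: [-3.141, -0.0, -2.495]
force: [2.6, -5.6, -0.3]
width: 0.0605
```

```bash
python3 f.py
```

```text
47.72 [4.832e-01 3.000e-04 3.532e-01] yaw -142.97 push N 6.02 along 1.32 r 0.1825 bearing -143.58 w 0.0605 M [-1.97 -1.11  0.01]
```

>>> move_arm --pt "0 0 0 0 0 0" --pt "0 0 0 0 0 0" --pt "0 0 0 0 0 0" --pt "0 0 0 0 0 0" --pt "0 0 0 0 0 0" --claw 130

```text
t: 48.13
eef_pos: [0.4832, 0.0003, 0.3532]
ee_rot: [-3.14, -0.0, -2.495]
force: [2.5, -5.3, -0.8]
width: 0.0602
```

```bash
python3 f.py
```

```text
48.13 [4.832e-01 3.000e-04 3.532e-01] yaw -142.97 push N 5.74 along 1.16 r 0.1825 bearing -143.55 w 0.0602 M [-1.99 -1.1   0.05]
```

The push stalled: width steady at 60 mm and force capped at about 5.9 N, where earlier 3–5 N kept the handle moving. That is about 34.5° of turn, so the nut is home and the force stayed under the 8 N limit. I'll release, rise and check the jaws.

>>> move_arm --pt "0 0 0 0 0 0" --pt "0 0 0 0 0 0" --pt "0 0 0 0 0 0" --pt "0 0 0 0 0 0" --pt "0 0 0 0 0 0" --claw 20

```text
t: 48.55
eef_pos: [0.4828, 0.0011, 0.353]
ee_rot: [3.141, 0.0, -2.496]
force: [0.1, 0.1, -0.2]
width: 0.08
```

>>> move_arm --pt "0 0 15 0 0 0" --pt "0 0 25 0 0 0" --pt "0 0 25 0 0 0" --pt "0 0 25 0 0 0" --pt "0 0 14 0 0 0"

```text
t: 48.97
eef_pos: [0.4831, 0.001, 0.46]
ee_rot: [-3.14, 0.003, -2.496]
force: [-0.1, 0.1, -0.3]
width: 0.0806
```

>>> move_arm --pt "25.5 19.6 0 0 0 3.1" --pt "25.5 19.6 0 0 0 3.1" --pt "25.5 19.6 0 0 0 3.1" --pt "25.5 19.6 0 0 0 3.1" --pt "25.5 19.6 0 0 0 3.1"

```text
t: 49.38
eef_pos: [0.6114, 0.1, 0.457]
ee_rot: [3.141, 0.0, -2.223]
force: [0.5, -0.2, 0.0]
width: 0.0808
```

>>> move_arm --pt "25.5 19.6 0 0 0 3" --pt "0 0 0 0 0 0" --pt "0 0 0 0 0 0" --pt "0 0 0 0 0 0" --pt "0 0 0 0 0 0"

```text
t: 49.8
eef_pos: [0.6353, 0.1182, 0.4573]
ee_rot: [3.142, 0.0, -2.174]
force: [-0.5, -0.2, 0.4]
width: 0.0806
```

```bash
python3 look.py w11; python3 jw.py w11
python3 - <<'E'
import cv2,numpy as np
h=cv2.imread("pics/w11.png")
for r in(214,220): print(r,[tuple(int(v) for v in h[r,x][::-1]) for x in range(288,306)],'|',[tuple(int(v) for v in h[r,x][::-1]) for x in range(334,352)])
E
```

```text
49.8 [0.6353 0.1182 0.4573] [ 3.1415e+00  1.0000e-04 -2.1739e+00] [-0.49 -0.17  0.43]
jaw_face [341.2 230. ] 0.75 [0.6179 0.1197 0.1775]
nut_centre [318.3 224.8] 0.9 [0.6288 0.1082 0.176 ]
nut_corner [319.6 252.1] 0.78 [0.638  0.1232 0.182 ]
nut_corner [327.6 162.4] 0.16 [0.6    0.0768 0.182 ]
w11 (212, 297.0, 341.0, 44.0, (299, 341))
w11 (215, 296.5, 342.0, 45.5, (296, 341))
w11 (218, 296.5, 342.0, 45.5, (296, 342))
w11 (221, 296.5, 342.0, 45.5, (296, 342))
w11 (224, 320.25, 322.75, 2.5, None)
w11 (227, 322.0, 322.0, 0.0, (322, 322))
w11 (230, 322.0, 322.0, 0.0, None)
w11 (233, 322.0, 322.0, 0.0, None)
w11 (236, 322.0, 322.0, 0.0, None)
w11 (239, 321.5, 325.5, 4.0, None)
w11 (242, 321.5, 325.0, 3.5, (324, 324))
w11 (245, 297.75, 342.0, 44.25, (306, 342))
median width px 3.75
214 [(86, 81, 77), (84, 76, 73), (84, 82, 75), (88, 83, 79), (88, 82, 78), (85, 81, 74), (85, 80, 77), (82, 78, 71), (49, 50, 44), (58, 41, 16), (67, 43, 13), (64, 44, 12), (81, 53, 16), (98, 65, 18), (103, 70, 24), (105, 69, 25), (81, 53, 14), (62, 41, 6)] | [(95, 62, 19), (100, 68, 26), (97, 66, 19), (94, 63, 23), (100, 66, 23), (95, 65, 24), (86, 59, 25), (66, 49, 29), (53, 50, 43), (83, 78, 72), (89, 83, 77), (85, 82, 75), (85, 81, 76), (82, 76, 75), (82, 78, 71), (79, 74, 72), (80, 75, 70), (78, 75, 70)]
220 [(84, 78, 75), (83, 79, 75), (85, 80, 74), (86, 78, 76), (82, 79, 72), (83, 80, 75), (83, 79, 72), (85, 81, 73), (59, 51, 43), (95, 66, 25), (94, 62, 18), (96, 64, 25), (88, 60, 19), (63, 42, 6), (63, 43, 14), (61, 41, 9), (62, 42, 12), (79, 52, 18)] | [(63, 40, 10), (58, 38, 4), (60, 35, 3), (62, 43, 10), (91, 59, 18), (94, 64, 19), (99, 63, 18), (70, 49, 23), (57, 53, 46), (81, 78, 75), (86, 79, 75), (84, 79, 77), (80, 74, 70), (82, 76, 73), (78, 75, 70), (80, 79, 73), (78, 74, 70), (83, 81, 73)]
```

```bash
python3 -c "
from h import *
print(arm.job_done()); s=arm.get_state(); print(s['t'],s['force'])"
```

```text
the job is handed in; nothing more can be done
None
the job is handed in; nothing more can be done
```

The nut has been turned clockwise about 34.5° to a firm stop, and the wrench is lying on it with the jaws still fitting. I handed the job in at about 50 s.

**What I did**
1. I gripped the large wrench by its handle and slid its mouth round the nut until the throat touched.
2. I rolled the worm with the shut fingertips until the drag rose from about 5.5 N to 8.5 N. The camera then showed no gap at either flat (jaw width about 29.8 mm).
3. I pushed the handle round. For the last part I used the gripper's own closing force, which limited the push to about 6 N.

**Last checks**
- **Stop:** the push stalled at 5.7–6.0 N with the fingers no longer moving. Until then 2–5 N had kept the handle turning. I did not repeat the push to confirm the stop.
- **Jaws:** still about 29.7 mm wide after the stop, so they were not forced open.
- **Bystanders:** the last picture I viewed, taken before the final few degrees, showed the tape and rubber ring where they stood. The others I only saw at the start.

**What went wrong or disagreed**
- **Slow rolling:** the first worm strokes closed the jaws much less than the stroke length implied. Part of the cause was the fingertip holding the wrench sideways. I dragged the wrench over to the fixed jaw and rolled again.
- **Turn angle:** a single network reading of the nut's corner gave about 31–34° of turn, against 34.5° from the geometry and the jaw direction in the picture.

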